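# Pack the canvas-stretching tools and close the case

## Task

Pack the canvas-stretching tools away: lay the tack hammer that lies across the open case, the brayer and the hand tacker each flat in its own fitted bay. When all three are down in place with nothing standing above the rim, swing the lid gently shut. Do not drop the tools, slam the lid or press it down on a tool, and leave everything else on the table where it is.

Things in the scene. Friction and masses are not known exactly. Their poses are not given: they have to be found in the camera images.
- case: Wooden tool case, fixed, lid open. Outside 212 (its x) x 304 mm (y), walls and floor 8 mm, rim 52 mm above the table. Origin: centre of its underside; x points from the front (robot's side) to the hinge, y left along the hinge, z up. Wooden blocks as high as the rim stand inside at front and back and leave three bays along x, from left (+y) to right: tacker, hammer, brayer.
- case_center (a point): Centre of the case at rim height (52 mm above the table), over the finger trough: an open channel 70 mm wide (case x -35 to +35) across the whole inside between the front and back blocks, down to the case floor. The bays (44 mm deep) follow each tool's outline with 5 mm to spare sideways and 6 mm lengthways; a tool fits one way round only.
- hammer_rest (a point): Where point hammer_c comes to lie when the hammer is home, its axes along the case's: in the trough, case x +15, y -12 mm, 19 mm above the table. Head next to the hinge. Bay: handle slot 34 mm wide, and at the hinge end a cross slot for the head, 110 mm by 32 mm.
- brayer_rest (a point): Where point brayer_c comes to lie when the brayer is home, its axes along the case's: in the trough, case x 0, y -94 mm, 22 mm above the table. Roller at the front. Bay: 101 mm wide for roller and frame at the front, 40 mm wide for the handle at the back.
- tacker_rest (a point): Where point tacker_c comes to lie when the tacker is home, its axes along the case's: in the trough, case x 0, y +72 mm, 21 mm above the table. Nose towards the hinge, lever side next to the case's left wall. Bay: 93 mm wide, 162 mm long.
- lid (a joint): Opening angle of the case's lid, rad: 0 = shut flat on the rim, 1.57 = upright. The friction hinge along the case's rear rim holds the lid wherever it is left; about 1 to 5 N at the free edge moves it either way.
- lid_hinge (a point): Middle of the lid's hinge line, on the rear rim: case x +106, y 0, 52 mm above the table. Axes as the case; the hinge line runs along y.
- lid_edge (a point): Middle of the lid's free edge, half-way through its thickness, 212 mm from the hinge. The lid is a flat board 212 x 304 x 8 mm: when shut its underside lies at the rim, its top 60 mm above the table. Its x points from the free edge to the hinge, z out of the outer face (up when shut).
- hammer_c (a point): Tack hammer, about 0.26 kg, at first lying askew on top of the case's blocks, part over the rim. 182 mm long, 22 mm high. Point: on the wooden handle's axis, 11 mm above its underside, the place to grip. x runs along the handle to the steel head (z up): handle 24 mm wide, x -106 to +53; head x +53 to +76, y -50 to +50.
- brayer_c (a point): Brayer (rubber roller, steel frame, round wooden handle), about 0.26 kg, lying on the table, 182 mm long. Point: on the handle's axis, 14 mm above its underside, the place to grip. x runs along the handle away from the roller (z up): handle 28 mm diameter, x -20 to +91; roller 38 mm diameter, its axis along y at x -72; roller and frame y -47 to +47, x -91 to -34.
- tacker_c (a point): Steel hand tacker (staple gun), about 0.45 kg, lying on its side, 26 mm high, x -75 to +75, y -16 to +68. Point: centre of its straight body channel, 13 mm above its underside, the place to grip. x runs to the nose, y to the lever, z up. Channel 32 mm wide (y -16 to +16), then the open hand hole (x -54 to +41, y +16 to +50) for one finger, then handle and lever.
- jar_c (a point): Bystander: glass jar, 42 mm in diameter, 60 mm tall, standing close to the brayer's handle. Point: centre.
- staples_c (a point): Bystander: small carton of staples, 70 x 45 x 30 mm, close to the tacker. Point: centre.
- tape_c (a point): Bystander: roll of paper tape lying flat, 92 mm in diameter, 25 mm high. Point: centre.
- medium_c (a point): Bystander: white plastic bottle, 60 mm in diameter, 150 mm tall. Point: centre.
- brush_c (a point): Bystander: flat brush 200 mm long lying behind the case. Point: its middle.
- brushpot_c (a point): Bystander: steel pot 80 mm in diameter, 110 mm tall, with brushes standing in it up to 220 mm. Point: centre of the pot.
Mind the look-alikes: they are no part of the job. Leave any yellow look-alike of the part that bears brayer_c alone. Leave any yellow look-alike of the part that bears hammer_c alone.

How it is judged (in metres and radians):
On the way:
1. all three tools lie flat in their own bays, let go, below the rim, while the lid is still open (x of hammer_c in the frame of hammer_rest between -0.014 and 0.014 m and y of hammer_c in the frame of hammer_rest between -0.01 and 0.01 m and z of hammer_c in the frame of hammer_rest between -0.005 and 0.005 m and angle between each of hammer_c, brayer_c, tacker_c's own z axis and vertical below 0.08 rad and angle between the x axis of hammer_c and the x axis of hammer_rest, either way round below 0.15 rad and x of brayer_c in the frame of brayer_rest between -0.014 and 0.014 m and y of brayer_c in the frame of brayer_rest between -0.01 and 0.01 m and z of brayer_c in the frame of brayer_rest between -0.005 and 0.005 m and angle between the x axis of brayer_c and the x axis of brayer_rest, either way round below 0.15 rad and x of tacker_c in the frame of tacker_rest between -0.014 and 0.014 m and y of tacker_c in the frame of tacker_rest between -0.01 and 0.01 m and z of tacker_c in the frame of tacker_rest between -0.005 and 0.005 m and angle between the x axis of tacker_c and the x axis of tacker_rest, either way round below 0.15 rad and contact force between the fingers and hammer below 0.3 N and contact force between the fingers and brayer below 0.3 N and contact force between the fingers and tacker below 0.3 N and value of joint lid above 1 rad), for 0.2 s.
At the end, for the whole second after the job is handed in: The lid is shut (within 0.03 rad) and still, and hammer, brayer and tacker lie at rest in their own bays: each within 14 mm lengthways, 10 mm sideways and 5 mm in height of its home point, flat within 0.08 rad and in line with the case within 0.15 rad (x of hammer_c in the frame of hammer_rest between -0.014 and 0.014 m and y of hammer_c in the frame of hammer_rest between -0.01 and 0.01 m and z of hammer_c in the frame of hammer_rest between -0.005 and 0.005 m and angle between each of hammer_c, brayer_c, tacker_c's own z axis and vertical below 0.08 rad and angle between the x axis of hammer_c and the x axis of hammer_rest, either way round below 0.15 rad and x of brayer_c in the frame of brayer_rest between -0.014 and 0.014 m and y of brayer_c in the frame of brayer_rest between -0.01 and 0.01 m and z of brayer_c in the frame of brayer_rest between -0.005 and 0.005 m and angle between the x axis of brayer_c and the x axis of brayer_rest, either way round below 0.15 rad and x of tacker_c in the frame of tacker_rest between -0.014 and 0.014 m and y of tacker_c in the frame of tacker_rest between -0.01 and 0.01 m and z of tacker_c in the frame of tacker_rest between -0.005 and 0.005 m and angle between the x axis of tacker_c and the x axis of tacker_rest, either way round below 0.15 rad and contact force between the fingers and hammer below 0.3 N and contact force between the fingers and brayer below 0.3 N and contact force between the fingers and tacker below 0.3 N and linear speed of each of hammer, brayer, tacker below 0.03 m/s and value of joint lid below 0.03 rad and velocity of joint lid between -0.05 and 0.05 rad/s); the robot touches nothing.
It fails at once if a tool is dropped or thrown (moves faster than 0.8 m/s while not held) ((linear speed of hammer above 0.8 m/s and contact force between the fingers and hammer below 0.1 N) or (linear speed of brayer above 0.8 m/s and contact force between the fingers and brayer below 0.1 N) or (linear speed of tacker above 0.8 m/s and contact force between the fingers and tacker below 0.1 N)).
It fails at once if the lid is pressed down on a tool (more than 5 N) (contact force between any of hammer, brayer, tacker and lid above 5 N).
It fails at once if the lid is slammed (closes faster than 2.5 rad/s) (velocity of joint lid below -2.5 rad/s).
It fails at once if something else on the table (jar, staples, tape, bottle, brush or brush pot) is moved more than 30 mm (distance of any of jar_c, staples_c, tape_c, medium_c, brush_c, brushpot_c from where it was at the start of the episode above 0.03 m).
It also fails if it takes over 72 s, if anything falls off the work surface, if the arm or the gripper's body presses on something with over 40 N, if the wrist force passes 120 N, or if a joint passes its speed limit or range.

## Robot

A 6-joint arm with a two-finger parallel gripper is mounted at the origin on the work surface. World frame = base frame: x ahead of the robot, y to its left, z up, the work surface at z = 0. Lengths are in mm, angles in rad, forces in N, time in s.
With the tool pointing down it reaches from about 350 to 875 mm from the base axis. Payload 4.2 kg.
Tool frame: the origin (TCP) lies midway between the tips of the shut fingers; the grasp point (between the pads) lies 19 mm behind it (arm.grip_depth is the distance from the TCP to the grasp point, in mm); z points along the fingers, x is the direction in which the jaws open and shut, and the axes are right-handed (so a half turn about z gives the same grasp; the last joint's range is limited). The gripper opens to 85 mm and grips with 20 to 120 N. Pads are 22 mm wide; open, the fingers measure 114 mm over their backs; the gripper's body (76 mm by 85 mm) begins 54 mm behind the grasp point. The pads swing forward as they close: fully open they stand 13 mm farther back than shut.
Start: joints at [-0.925, 0.385, 0.008, 0, -1.194, -0.259], TCP at [235.78, -578.798, 204.512] pointing down, gripper open.
Joint ranges: [-3.14, 3.14], [-1.21, 2.06], [-1.07, 1.41], [-3.16, 2.05], [-2.99, -0.16], [-3.1, 3.1]. Speed limits (rad/s): [2.79, 2.79, 3.14, 3.14, 3.14, 3.14].

## Interface

Orientations are given as a unit quaternion [x, y, z, w].
In Python, from bench import arm, eyes, find_in, silhouettes gives the robot as it stands. The module is installed in compiled form; this text tells all that it offers.
- The arm moves only by the tool play_rows, never from a script. Its arguments are lists of equal length, an entry for each row: "offset": the shift along the world's x, y, z in mm, a list of three; "turn": the turn about the world's z in rad. In form: {"offset": [[x, y, z], ...], "turn": [turn, ...]}. A call has 1 to 12 rows; each row shifts and turns the pose as measured when the row begins; what a row does not reach is not made up. A row lasts 1/10 s, in which the tool goes at most 50 mm and 8.59 degrees, less where a joint would pass 70% of its speed; a pose out of reach is approached as far as the arm can. A call is refused whole if a number of a shift passes 50 or a number of a turn 0.15, either way. A call with a gripper value outside its range is refused whole. "grip" is the gripper's target within -1 to 1 (fully open at 1, half-way at 0, shut at -1), set as the call begins (left out, the last holds). The fingers move at their own pace and stop on an object; the grip force is fixed at half the most. Time passes only in rows, so rows that do not move let the fingers close. It gives the time, the measured TCP pose, the force and the opening at its end, in the units of the state.
- arm.read_state(): the state, without advancing time (a new reading comes with each control period).
- eyes.get_image(name): name is "scene" or "top" or "wrist"; returns (picture, depth): 420x560x3 uint8, red, green, blue; 420x560 float32, mm along the optical axis (not along the pixel's ray), 0 where there is no reading.
- eyes.camera_params(name): a dict with "camera_matrix" (3x3 intrinsics, pixels), "dist" ([k1, k2, p1, p2, k3] as OpenCV has them; the pictures are not rectified), "camera_from_world" (4x4, takes a point from world to camera coordinates). Camera axes: x right, y down, z forward; pixel columns grow to the right and rows downward; lengths in mm; the calibration is good to about 2 mm. A picture is of the moment at which its call begins: read the wrist's pose just before it. camera_params takes no time and is no camera call; for the wrist camera it gives the pose at the moment of the call.
- arm.job_done(): hands the job in, once; it reports no verdict.
Trained networks look in the newest picture that a camera, given by its name, has taken for a name from the list of things; names that differ only in an ending like _2 or _b are one class to them, and where a whole thing is asked for, a point or a joint stands for the part that bears it (a point fixed in the world has none). Each returns a list of dicts, best first, with "score" (0 to 1); they miss things now and then, are a little off and sometimes report something else, mostly with a low value. They report only what shows in the picture. A call takes as long as a camera call. They do not tell look-alikes from the thing itself.
- find_in(camera, query): "bbox" ([centre column, centre row, width, height] in pixels, round what is visible of it).
- silhouettes(camera, query): "mask" (420x560 bool, what is visible of it) and "bbox" ([centre column, centre row, width, height] in pixels, round what is visible of it).
The state is a dict: "clock": time; "joints": joint angles; "joint_vel": joint speeds; "joint_efforts": joint torques, N m; "position": TCP position; "ee_rot": TCP orientation; "contact_force": force on the tool from outside, world axes, zero at the start; "wrist_torque": the same for the moment, N m; "gripper_width": finger opening in mm.
Only numpy, scipy, OpenCV 4.12 (cv2) and the standard library are available. Lean on these libraries where they do the work, as an engineer would, in place of code of your own. Each camera call takes 0.05 s, during which the arm holds its last target. There are 200 camera calls.

## Working session

There is one attempt and no reset: what is moved stays moved. The work goes in short steps, Python scripts to look and compute and a tool call to move; the robot and the scene stay as the last step left them, time stands still between calls to the robot, and variables do not carry over. Pictures are saved under pics/ and viewed, on a budget of 10 in all, crops included, one or two more only if the job needs it, and the job is handed in when it is done.

Besides the shell and the picture viewer there is one more tool, called after ">>>" as name(argument=value, ...) on one line, values as JSON. play_rows: Moves the arm, as the interface text tells. Its arguments: {"type":"object","properties":{"offset":{"type":"array","items":{"type":"array","items":{"type":"number"}}},"turn":{"type":"array","items":{"type":"number"}},"grip":{"type":"number"}},"required":["offset","turn"]}

```bash
mkdir -p pics; cat > h.py <<'E'
import numpy as np, cv2
from bench import arm, eyes, find_in, silhouettes
def save(name, im): cv2.imwrite('pics/'+name, cv2.cvtColor(im, cv2.COLOR_RGB2BGR))
def world(cam, d, p=None):
    "all pixels -> world points HxWx3 (mm)"
    p=p or eyes.camera_params(cam)
    K=np.array(p['camera_matrix']);h,w=d.shape
    u,v=np.meshgrid(np.arange(w),np.arange(h))
    n=cv2.undistortPoints(np.stack([u,v],-1).reshape(-1,1,2).astype(float),K,np.array(p['dist'],float)).reshape(h,w,2)
    c=np.dstack([n*d[...,None],d,np.ones_like(d)])
    W=c@np.linalg.inv(np.array(p['camera_from_world'])).T
    W[d<=0]=np.nan
    return W[...,:3]
E
python3 - <<'E'
from h import *
for c in ['top','scene']:
    im,d=eyes.get_image(c); save(c+'0.png',im); W=world(c,d); np.save(c+'.npy',W)
    for q in ['case','lid','hammer_c','brayer_c','tacker_c','jar_c','staples_c','tape_c','medium_c','brush_c','brushpot_c']:
        for r in silhouettes(c,q)[:3]:
            m=r['mask']; P=W[m]; print(c,q,round(r['score'],2),np.round(r['bbox']),np.round(np.nanmedian(P,0)), np.round(np.nanpercentile(P,[3,97],axis=0)).tolist())
print(arm.read_state())
E
```

```text
top case 0.67 [324. 209. 130. 103.] [535. -65.  13.] [[408.0, -202.0, 6.0], [609.0, 86.0, 264.0]]
top lid 0.81 [321. 170. 132.  30.] [598. -46. 216.] [[584.0, -189.0, 53.0], [615.0, 92.0, 267.0]]
top lid 0.5 [408. 138.  33.  32.] [ 710. -303.   99.] [[690.0, -332.0, 11.0], [740.0, -285.0, 152.0]]
top hammer_c 0.86 [207. 308.  39.  68.] [273. 253.  21.] [[169.0, 219.0, 4.0], [337.0, 298.0, 26.0]]
top hammer_c 0.64 [294. 244.  71.  40.] [414.  -3.  74.] [[384.0, -68.0, 67.0], [473.0, 97.0, 78.0]]
top hammer_c 0.44 [162. 242.  58.  62.] [445. 402.  25.] [[378.0, 336.0, 1.0], [511.0, 467.0, 30.0]]
top brayer_c 0.88 [428. 217.  65.  56.] [ 485. -389.   26.] [[419.0, -447.0, -1.0], [554.0, -301.0, 40.0]]
top brayer_c 0.73 [428. 304.  64.  56.] [ 261. -348.   28.] [[195.0, -441.0, 2.0], [323.0, -290.0, 40.0]]
top brayer_c 0.47 [295. 242.  69.  43.] [415.  -0.  74.] [[384.0, -68.0, 67.0], [474.0, 95.0, 78.0]]
top tacker_c 0.95 [160. 241.  56.  58.] [449. 399.  25.] [[380.0, 337.0, 8.0], [512.0, 464.0, 30.0]]
top jar_c 0.5 [399. 223.  20.  18.] [ 482. -278.   58.] [[465.0, -302.0, 0.0], [502.
[... 2341 characters left out ...]
rray([-9.25379951e-01,  3.84725978e-01,  7.89356172e-03, -2.84017432e-06,
       -1.19396889e+00, -2.58607532e-01]), 'joint_vel': array([-3.15849328e-04, -5.70407410e-05, -1.45630780e-03,  8.17481041e-04,
       -1.53639633e-03, -9.40529613e-04]), 'joint_efforts': array([ 8.05106738e-04, -3.92092144e+01,  1.88614208e+01,  4.19050008e+00,
       -3.60639979e-04, -9.07447173e-06]), 'position': array([ 235.79714827, -578.79890183,  204.49343323]), 'ee_rot': array([ 5.58017031e-01,  8.29829497e-01,  2.06254891e-06, -1.92069240e-06]), 'contact_force': array([-0.5765399 ,  0.0856984 ,  0.15220899]), 'wrist_torque': array([-0.02813455, -0.01837272, -0.03409949]), 'gripper_width': 85.36434055483265}
```

View pics/top0.png

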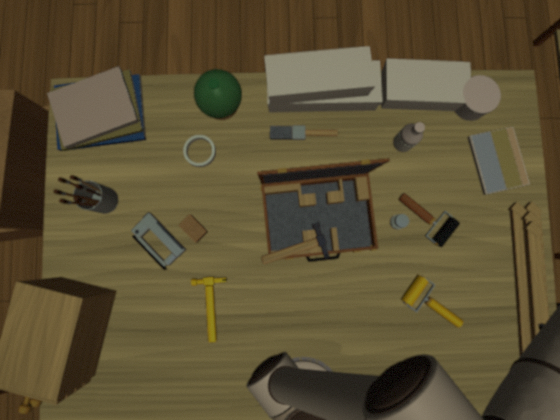

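View pics/scene0.png

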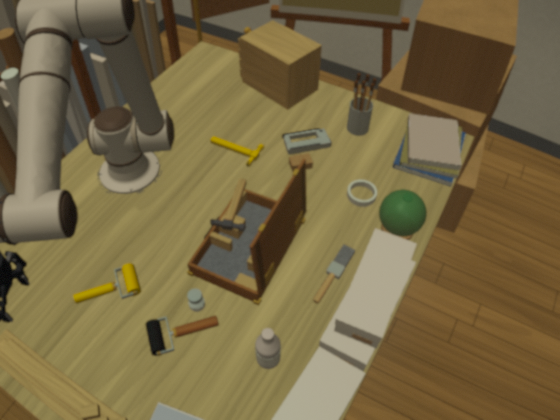

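```bash
cat > ortho.py <<'E'
from h import *
def ortho(clouds, x0,x1,y0,y1,s=2.0):
    "highest-point colour map; image up=+x, left=+y, s px/mm"
    H=int((x1-x0)*s);Wd=int((y1-y0)*s)
    img=np.zeros((H,Wd,3),np.uint8);hz=np.full((H,Wd),-99.)
    for W,im in clouds:
        P=W.reshape(-1,3);C=im.reshape(-1,3)
        ok=np.isfinite(P[:,0])&(P[:,0]>x0)&(P[:,0]<x1)&(P[:,1]>y0)&(P[:,1]<y1)
        P=P[ok];C=C[ok];o=np.argsort(P[:,2]);P=P[o];C=C[o]
        r=((x1-P[:,0])*s).astype(int);c=((y1-P[:,1])*s).astype(int)
        for dr in (-1,0,1):
            for dc in (-1,0,1):
                rr=np.clip(r+dr,0,H-1);cc=np.clip(c+dc,0,Wd-1)
                img[rr,cc]=C;hz[rr,cc]=P[:,2]
    return img,hz
E
python3 - <<'E'
from ortho import *
W=np.load('top.npy');im=cv2.cvtColor(cv2.imread('pics/top0.png'),cv2.COLOR_BGR2RGB)
# crops of rectification by enlarging picture
save('crop1.png',cv2.resize(im[150:275,130:470],None,fx=2.35,fy=2.35,interpolation=cv2.INTER_CUBIC))
for c in ['top','scene']:
    W=np.load(c+'.npy')
    P=W.reshape(-1,3);P=P[np.isfinite(P[:,0])]
    b=P[(P[:,0]>380)&(P[:,0]<660)&(P[:,1]>-240)&(P[:,1]<140)]
    lid=b[(b[:,2]>90)&(b[:,0]>560)]
    l=lid
    A=np.c_[l[:,1:],np.ones(len(l))];co=np.linalg.lstsq(A,l[:,0],rcond=None)[0]
    print(c,'lid x=a*y+b*z+c',co,'resid',np.std(A@co-l[:,0]),'y',np.percentile(l[:,1],[0.5,99.5]),'z',np.percentile(l[:,2],99))
    rim=b[(b[:,2]>46)&(b[:,2]<58)&(b[:,0]<590)]
    r=cv2.minAreaRect(rim[:,:2].astype(np.float32));print('rim',r)
    # hammer + brayer + tacker
    for n,box in dict(brayer=(400,580,-470,-305,8,45),tacker=(365,525,325,475,12,32),jar=(455,510,-310,-255,40,70),ham=(370,490,-90,120,62,85)).items():
        q=P[(P[:,0]>box[0])&(P[:,0]<box[1])&(P[:,1]>box[2])&(P[:,1]<box[3])&(P[:,2]>box[4])&(P[:,2]<box[5])]
        print(n,len(q),cv2.minAreaRect(q[:,:2].astype(np.float32)))
E
```

```text
top lid x=a*y+b*z+c [-8.38480540e-02 -4.24599321e-02  6.02601001e+02] resid 2.1414247239029245 y [-196.15818568  101.0622795 ] z 268.6105404992109
rim ((491.1216125488281, -57.62921142578125), (205.68209838867188, 315.34893798828125), 1.7380247116088867)
brayer 894 ((499.0390930175781, -366.3313293457031), (178.26223754882812, 96.47454071044922), 49.63021469116211)
tacker 1227 ((464.203369140625, 385.35693359375), (150.91490173339844, 138.8817138671875), 45.53889846801758)
jar 167 ((483.90380859375, -283.2961120605469), (37.98543167114258, 36.116268157958984), 86.96012878417969)
ham 765 ((430.292724609375, 16.60791015625), (96.67576599121094, 184.0342559814453), 4.305651664733887)
scene lid x=a*y+b*z+c [-7.91684336e-02 -7.91470868e-02  6.17652947e+02] resid 1.6612046583800035 y [-200.51466941   99.50194755] z 267.1972531154806
rim ((484.57965087890625, -58.16551208496094), (186.68101501464844, 310.4773254394531), 5.68978214263916)
brayer 1122 ((494.2874755859375, -367.3281555175781), (181.1463623046875, 96.60520935058594), 54.88778305053711)
tacker 714 ((463.4764709472656, 386.43829345703125), (151.7379608154297, 139.3249969482422), 45.050899505615234)
jar 176 ((484.984619140625, -286.314208984375), (36.07883834838867, 34.3060188293457), 9.548759460449219)
ham 597 ((433.05859375, 14.132530212402344), (99.2818603515625, 185.4410400390625), 2.342369556427002)
```

View pics/crop1.png

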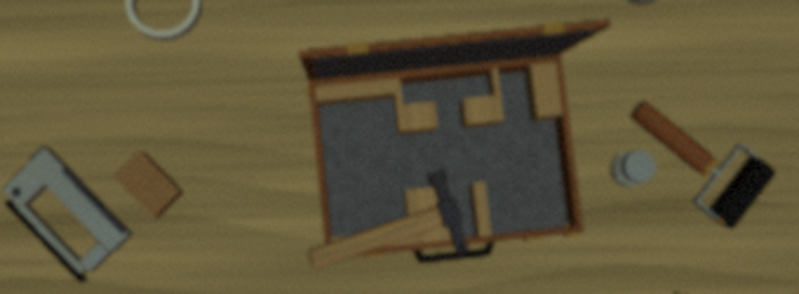

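The black-roller brayer (top px 428,217), the dark-headed wooden-handled hammer on the case (294,244) and the grey tacker (160,241) are the real ones. The yellow brayer (430,304) and yellow hammer (208,308) are look-alikes. The crop shows the brayer's brown handle and black roller, and the hammer's dark head on the case, which confirms it. Next I fit the poses.

```bash
cat > fit.py <<'E'
from h import *
from scipy.spatial import cKDTree
from scipy.optimize import minimize
CASE=[(-106,-98,-152,152),(98,106,-152,152),(-106,106,-152,-144),(-106,106,144,152),(-98,-35,-43.5,-29),(-98,-35,5,51.5),(-98,-81,51.5,144),
 (81,98,51.5,144),(35,63.5,5,51.5),(43,98,43,51.5),(35,63.5,-74,-29),(35,98,-74,-67),(35,98,-144,-114)]
HAM=[(-106,53,-12,12),(53,76,-50,50)]
BRA=[(-20,91,-14,14),(-91,-53,-43,43),(-53,-20,-4,4),(-91,-50,43,47),(-91,-50,-47,-43),(-42,-34,-47,47)]
TAC=[(-75,75,-16,16),(-75,75,50,68),(-75,-54,-16,68),(41,75,-16,68)]
def fit(P,rects,g,clip=8,rev=1.0):
    P=P[:,:2];T=cKDTree(P);R=np.array(rects,float)
    S=np.vstack([np.stack(np.meshgrid(np.arange(a+1,b,3),np.arange(c+1,d,3)),-1).reshape(-1,2) for a,b,c,d in rects])
    def cost(q):
        c,s=np.cos(q[2]),np.sin(q[2]);M=np.array([[c,-s],[s,c]])
        L=(P-q[:2])@M
        dx=np.maximum(np.maximum(R[:,0]-L[:,:1],L[:,:1]-R[:,1]),0);dy=np.maximum(np.maximum(R[:,2]-L[:,1:],L[:,1:]-R[:,3]),0)
        f=np.minimum(np.hypot(dx,dy).min(1),clip)
        r=np.minimum(np.maximum(T.query(S@M.T+q[:2])[0]-1.5,0),clip)
        return (f**2).mean()+rev*(r**2).mean()
    best=None
    for d in [(0,0,0),(8,0,.1),(-8,0,-.1),(0,8,-.1),(0,-8,.1)]:
        q0=np.array(g,float)+d
        r=minimize(cost,q0,method='Nelder-Mead',options=dict(initial_simplex=q0+np.array([[0,0,0],[10,0,0],[0,10,0],[0,0,.1]]),xatol=.05,fatol=1e-3))
        if best is None or r.fun<best.fun: best=r
    return np.round(best.x,3),round(best.fun,2)
def sel(P,x0,x1,y0,y1,z0,z1):
    P=P.reshape(-1,3);return P[(P[:,0]>x0)&(P[:,0]<x1)&(P[:,1]>y0)&(P[:,1]<y1)&(P[:,2]>z0)&(P[:,2]<z1)]
E
python3 - <<'E'
from fit import *
T,S=np.load('top.npy'),np.load('scene.npy')
B=np.vstack([T.reshape(-1,3),S.reshape(-1,3)])
for nm,C in dict(top=T,scene=S,both=B).items():
    print(nm)
    print(' case',fit(sel(C,380,590,-240,120,45,58),CASE,(497,-57,.08)))
    h=sel(C,370,500,-100,130,62,85)
    for a in (-1.3,-1.7): print(' ham',fit(h,HAM,(430,10,a)))
    print('   ham z', [np.round(np.median(h[(h[:,1]>y)&(h[:,1]<y+20)][:,2]),1) for y in range(-80,100,20)])
    t=sel(C,365,530,325,480,15,32)
    for a in (-.9,2.2,-2.4,.6): print(' tac',fit(t,TAC,(450,390,a)))
    b=sel(C,400,590,-470,-300,8,45)
    b=b[np.hypot(b[:,0]-484,b[:,1]+285)>27]
    for a in (.8,): print(' bra',fit(b,BRA,(500,-365,a)))
E
```

```text
top
 case (array([ 4.991e+02, -5.638e+01,  9.100e-02]), np.float64(13.92))
 ham (array([416.992,   4.186,  -1.256]), np.float64(0.43))
 ham (array([416.98 ,   4.183,  -1.256]), np.float64(0.43))
   ham z [np.float64(71.9), np.float64(72.6), np.float64(73.6), np.float64(74.3), np.float64(73.9), np.float64(73.4), np.float64(74.1), np.float64(74.5), np.float64(74.1)]
 tac (array([453.784, 376.811,  -0.974]), np.float64(53.83))
 tac (array([458.141, 382.569,   2.146]), np.float64(54.5))
 tac (array([458.325, 390.774,  -2.334]), np.float64(48.84))
 tac (array([462.285, 384.739,   0.742]), np.float64(2.1))
 bra (array([ 500.221, -364.947,    0.831]), np.float64(1.22))
scene
 case (array([ 5.02404e+02, -5.81700e+01,  5.70000e-02]), np.float64(35.33))
 ham (array([419.241,   1.128,  -1.269]), np.float64(0.66))
 ham (array([419.234,   1.141,  -1.269]), np.float64(0.66))
   ham z [np.float64(69.6), np.float64(71.7), np.float64(72.2), np.float64(73.0), np.float64(72.9), np.float64(72.3), np.float64(72.2), np.float64(73.1), np.float64(72.4)]
 tac (array([452.843, 377.277,  -1.005]), np.float64(5
[... 231 characters left out ...]
), np.float64(1.04))
both
 case (array([ 4.99454e+02, -5.74620e+01,  9.20000e-02]), np.float64(13.89))
 ham (array([417.777,   2.663,  -1.255]), np.float64(0.12))
 ham (array([417.768,   2.674,  -1.255]), np.float64(0.12))
   ham z [np.float64(70.5), np.float64(72.2), np.float64(73.3), np.float64(73.3), np.float64(73.4), np.float64(73.2), np.float64(73.6), np.float64(73.9), np.float64(73.5)]
 tac (array([453.186, 377.9  ,  -0.998]), np.float64(51.67))
 tac (array([460.316, 382.332,   2.215]), np.float64(50.95))
 tac (array([460.456, 391.209,  -2.359]), np.float64(47.85))
 tac (array([463.915, 384.045,   0.769]), np.float64(2.23))
 bra (array([ 501.192, -366.614,    0.842]), np.float64(0.94))
```

>>> play_rows(offset=[[16, 46, 6], [16, 46, 6], [16, 46, 6], [16, 46, 6], [16, 46, 6], [16, 46, 6], [16, 46, 6], [16, 46, 6], [16, 46, 6], [16, 46, 6], [16, 46, 6], [16, 46, 6]], turn=[0.12, 0.12, 0.12, 0.12, 0.12, 0.12, 0.12, 0.12, 0.12, 0.12, 0.12, 0.12], grip=1)

```text
clock: 2.4
position: [426.0, -17.6, 277.6]
ee_rot: [-0.152, 0.988, -0.0, 0.003]
contact_force: [1.3, -0.4, 0.6]
gripper_width: 85.6
```

```bash
python3 - <<'E'
from fit import *
p=eyes.camera_params('wrist');im,d=eyes.get_image('wrist');save('w1.png',im);W=world('wrist',d,p);np.save('w1.npy',W)
print('cam pos',np.linalg.inv(np.array(p['camera_from_world']))[:3,3])
c=sel(W,380,590,-240,120,45,58);print(len(c));print(fit(c,CASE,(499,-57,.085),rev=.3))
h=sel(W,370,500,-100,130,62,85);print(len(h),fit(h,HAM,(418,3,-1.255)))
print(np.round(np.nanpercentile(W.reshape(-1,3),[1,99],axis=0)))
E
```

```text
cam pos [443.73379736 -80.56058286 446.46991466]
10051
(array([ 4.98301e+02, -5.57500e+01,  9.10000e-02]), np.float64(5.15))
4299 (array([415.136,   4.004,  -1.258]), np.float64(0.25))
[[  46. -291.   -2.]
 [ 646.  279.  399.]]
```

View pics/w1.png

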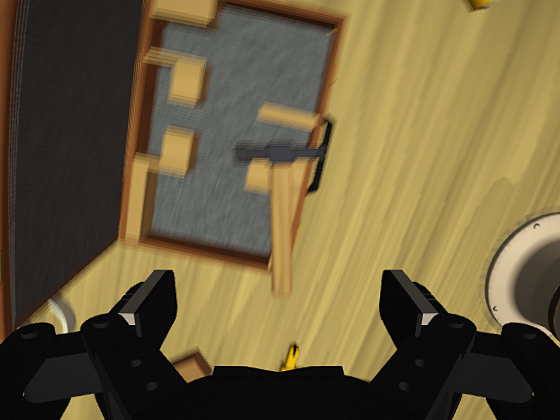

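>>> play_rows(offset=[[-3, 5, -40], [-3, 5, -40], [-2, 5, -40], [-2, 4, -40], [0, 2, -30], [0, 0, 0]], turn=[0.01, 0, 0, 0, 0, 0])

```text
clock: 3.05
position: [421.7, 13.8, 87.0]
ee_rot: [-0.167, 0.986, 0.001, 0.012]
contact_force: [-0.5, -0.5, 0.1]
gripper_width: 85.5
```

>>> play_rows(offset=[[-6, -10, -10], [0, 0, -10], [0, 0, 0], [0, 0, 0]], turn=[0, 0, 0, 0])

```text
clock: 3.45
position: [420.0, 4.7, 70.5]
ee_rot: [-0.167, 0.986, 0.001, 0.016]
contact_force: [0.9, -0.1, 0.7]
gripper_width: 85.5
```

>>> play_rows(offset=[[-4, -1, -8], [0, 0, -6], [0, 0, 0]], turn=[0, 0, 0])

```text
clock: 3.75
position: [417.8, 4.6, 57.6]
ee_rot: [-0.168, 0.986, 0.001, 0.019]
contact_force: [-0.1, -0.2, 0.8]
gripper_width: 85.4
```

```bash
python3 - <<'E'
from fit import *
print(arm.read_state())
p=eyes.camera_params('wrist');im,d=eyes.get_image('wrist');save('w2.png',im);W=world('wrist',d,p)
c=sel(W,380,590,-240,120,45,58);print(len(c));print(fit(c,CASE,(499,-57,.085),rev=.3))
h=sel(W,370,500,-100,130,62,80);print(len(h),fit(h,HAM,(415,3,-1.255),rev=.3))
E
```

```text
{'clock': 3.75, 'joints': array([ 0.40882853,  0.20183304, -0.70928782,  0.01118086, -0.62260097,
       -0.08095774]), 'joint_vel': array([ 7.48682406e-04, -1.12320654e-02,  9.48198535e-04, -1.32038129e-04,
       -3.82915385e-03, -7.14528812e-05]), 'joint_efforts': array([-8.88444716e-03, -2.33557963e+01,  1.25289667e+01,  2.76632801e+00,
        1.36669348e-01, -1.28305033e-03]), 'position': array([417.81456532,   4.56635844,  57.55553977]), 'ee_rot': array([-0.16759167,  0.98567656,  0.00125018,  0.01879353]), 'contact_force': array([-0.07411888, -0.22066643,  0.82939427]), 'wrist_torque': array([-0.00483244,  0.12682267, -0.03177748]), 'gripper_width': 85.3836213442754}
25698
(array([ 4.98592e+02, -5.62710e+01,  1.03000e-01]), np.float64(10.34))
19243 (array([415.259,   2.278,  -1.278]), np.float64(2.94))
```

>>> play_rows(offset=[[-2, -1, -3], [0, 0, 0], [0, 0, 0], [0, 0, 0], [0, 0, 0], [0, 0, 0], [0, 0, 0]], turn=[0, 0, 0, 0, 0, 0, 0], grip=-1)

```text
clock: 4.5
position: [416.3, 3.7, 54.9]
ee_rot: [-0.168, 0.986, 0.001, 0.019]
contact_force: [0.1, 0.1, 0.4]
gripper_width: -0.0
```

```bash
cat >> h.py <<'E'
def st():
    s=arm.read_state();from scipy.spatial.transform import Rotation as R
    M=R.from_quat(s['ee_rot']).as_matrix()
    print('t',s['clock'],'pos',np.round(s['position'],1),'jaw',np.round(np.arctan2(M[1,0],M[0,0]),3),'zaxis',np.round(M[:,2],3),'w',round(s['gripper_width'],1),'F',np.round(s['contact_force'],1),'q',np.round(s['joints'],2))
E
python3 -c "
from h import *;st()"
```

```text
t 4.5 pos [416.3   3.7  54.9] jaw -2.804 zaxis [ 0.038  0.009 -0.999] w -0.0 F [0.1 0.1 0.4] q [ 0.41  0.2  -0.72  0.01 -0.61 -0.08]
```

```bash
python3 - <<'E'
from fit import *
p=eyes.camera_params('wrist');im,d=eyes.get_image('wrist');W=world('wrist',d,p)
T,dt=eyes.get_image('top');save('w3.png',np.hstack([cv2.resize(im,(400,300)),cv2.resize(T[170:290,240:400],(400,300))]))
Wt=world('top',dt)
for n,X in dict(w=W,t=Wt).items():
  h=sel(X,370,500,-100,130,62,80);print(len(h),fit(h,HAM,(415,3,-1.255),rev=.3))
E
```

```text
14839 (array([414.61 ,   2.243,  -1.262]), np.float64(6.03))
64 (array([459.881,  12.568,  -1.291]), np.float64(15.87))
```

View pics/w3.png

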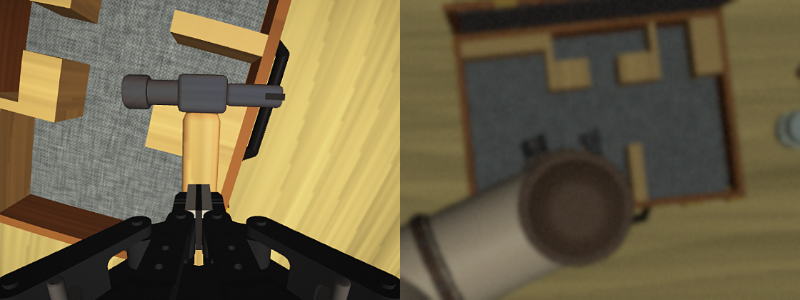

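```bash
python3 - <<'E'
from h import *
p=eyes.camera_params('wrist');im,d=eyes.get_image('wrist');W=world('wrist',d,p)
for v in range(150,400,15): print(v,np.round(W[v,280],0),np.round(W[v,266],0),im[v,280])
E=np.linalg.inv(np.array(p['camera_from_world']));print(np.round(E,3));st()
K=np.array(p['camera_matrix']);
for z in (55,65,75):
  c=np.array(p['camera_from_world'])@[416.3,3.7,z,1];print(K[:2,:2]@(c[:2]/c[2])+K[:2,2])
E
```

```text
150 [432. -49.  73.] [438. -47.  74.] [80 81 83]
165 [430. -43.  72.] [436. -41.  73.] [222 176  97]
180 [428. -37.  73.] [434. -35.  72.] [224 187 108]
195 [425. -31.  72.] [431. -29.  73.] [222 186 105]
210 [423. -25.  74.] [429. -22.  73.] [220 185 104]
225 [421. -18.  72.] [427. -16.  73.] [217 181 102]
240 [418. -11.  73.] [424.  -8.  72.] [216 179 100]
255 [416.  -4.  73.] [422.  -2.  75.] [215 179 100]
270 [416.  -8.  99.] [422.  -6.  99.] [12 12 11]
285 [416.  -8. 112.] [421.  -6. 112.] [13 13 12]
300 [415.  -6. 119.] [420.  -7. 125.] [47 42 40]
315 [413.  -0. 119.] [420.  -7. 134.] [50 46 42]
330 [411.   6. 119.] [419.  -7. 140.] [48 44 41]
345 [409.  11. 119.] [416.   5. 130.] [46 42 41]
360 [397.  50.  74.] [414.  10. 131.] [211 176  97]
375 [414.  -7. 157.] [417.  -6. 157.] [13 11 11]
390 [414.  -7. 162.] [417.  -7. 163.] [13 13 13]
[[-9.43000e-01 -3.29000e-01 -5.10000e-02  4.30744e+02]
 [-3.31000e-01  9.09000e-01  2.54000e-01 -6.00250e+01]
 [-3.80000e-02  2.56000e-01 -9.66000e-01  2.23772e+02]
 [ 0.00000e+00  0.00000e+00  0.00000e+00  1.00000e+00]]
t 4.65 pos [416.2   3.7  54.9] jaw -2.804 zaxis [ 0.038  0.009 -0.999] w -0.2 F [-0.1 -0.4 -0.5] q [ 0.41  0.2  -0.72  0.01 -0.61 -0.08]
[275.69455433 255.43052983]
[274.81051236 262.72868662]
[273.82013781 270.90466573]
```

```bash
python3 - <<'E'
from h import *
p=eyes.camera_params('wrist');im,d=eyes.get_image('wrist');W=world('wrist',d,p)
print(arm.grip_depth,[x for x in dir(arm) if x[0]!='_'])
for u in (262,268,280,286): print(u,[(v,*np.round(W[v,u]).astype(int)) for v in range(252,276,2)])
E
```

```text
18.700000000000003 ['IKError', 'grip_depth', 'job_done', 'read_state']
262 [(252, np.int64(424), np.int64(-3), np.int64(73)), (254, np.int64(424), np.int64(-2), np.int64(73)), (256, np.int64(424), np.int64(0), np.int64(72)), (258, np.int64(423), np.int64(0), np.int64(73)), (260, np.int64(424), np.int64(-5), np.int64(88)), (262, np.int64(424), np.int64(-5), np.int64(90)), (264, np.int64(423), np.int64(-5), np.int64(92)), (266, np.int64(423), np.int64(-4), np.int64(93)), (268, np.int64(423), np.int64(-5), np.int64(96)), (270, np.int64(423), np.int64(-5), np.int64(98)), (272, np.int64(423), np.int64(-5), np.int64(100)), (274, np.int64(423), np.int64(-5), np.int64(103))]
268 [(252, np.int64(422), np.int64(-4), np.int64(73)), (254, np.int64(421), np.int64(-2), np.int64(73)), (256, np.int64(421), np.int64(-1), np.int64(72)), (258, np.int64(422), np.int64(-6), np.int64(85)), (260, np.int64(421), np.int64(-5), np.int64(87)), (262, np.int64(421), np.int64(-5), np.int64(89)), (264, np.int64(421), np.int64(-6), np.int64(93)), (266, np.int64(421), np.int64(-6), np.int64(94)), (268, np.int64(421)
[... 696 characters left out ...]
.int64(416), np.int64(-7), np.int64(100)), (274, np.int64(416), np.int64(-7), np.int64(102))]
286 [(252, np.int64(414), np.int64(-6), np.int64(73)), (254, np.int64(413), np.int64(-5), np.int64(72)), (256, np.int64(413), np.int64(-5), np.int64(73)), (258, np.int64(414), np.int64(-7), np.int64(83)), (260, np.int64(414), np.int64(-8), np.int64(88)), (262, np.int64(414), np.int64(-8), np.int64(90)), (264, np.int64(414), np.int64(-8), np.int64(92)), (266, np.int64(414), np.int64(-8), np.int64(95)), (268, np.int64(414), np.int64(-8), np.int64(96)), (270, np.int64(414), np.int64(-8), np.int64(98)), (272, np.int64(414), np.int64(-8), np.int64(100)), (274, np.int64(414), np.int64(-8), np.int64(101))]
```

>>> play_rows(offset=[[0, 0, 0], [0, 0, 0], [0, 0, 0], [0, 0, 0], [0, 0, -10], [0, 0, -8], [0, 0, -6], [0, 0, -4], [0, 0, 0]], turn=[0, 0, 0, 0, 0, 0, 0, 0, 0], grip=1)

```text
clock: 5.6
position: [416.6, 3.8, 25.6]
ee_rot: [-0.168, 0.986, 0.001, 0.02]
contact_force: [-0.3, 0.6, 0.7]
gripper_width: 85.6
```

>>> play_rows(offset=[[0, 0, 0], [0, 0, 0], [0, 0, 0], [0, 0, 0], [0, 0, 0], [0, 0, 0]], turn=[0, 0, 0, 0, 0, 0], grip=-1)

```text
clock: 6.2
position: [417.2, 4.0, 26.7]
ee_rot: [-0.168, 0.986, 0.001, 0.021]
contact_force: [-0.1, 0.1, -1.4]
gripper_width: 22.5
```

```bash
python3 - <<'E'
from h import *
st()
p=eyes.camera_params('wrist');im,d=eyes.get_image('wrist');save('w4.png',im);W=world('wrist',d,p)
E
```

```text
t 6.2 pos [417.2   4.   26.7] jaw -2.804 zaxis [ 0.04   0.01  -0.999] w 22.5 F [-0.1  0.1 -1.4] q [ 0.41  0.26 -0.75  0.01 -0.52 -0.08]
```

View pics/w4.png

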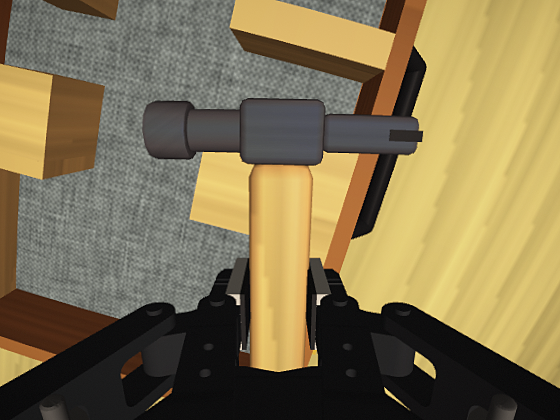

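>>> play_rows(offset=[[0, 0, 12], [0, 0, 20], [0, 0, 20], [0, 0, 8], [6, -6, 0], [10, -8, 0], [10, -8, 0], [10, -8, 0], [10, -8, 0], [10, -8, 0], [8, -8, 0], [8, -8, 0]], turn=[0, 0, 0, 0, 0.12, 0.14, 0.14, 0.14, 0.14, 0.14, 0.14, 0.14])

```text
clock: 7.45
position: [481.4, -61.1, 80.3]
ee_rot: [-0.674, 0.739, 0.013, 0.008]
contact_force: [0.0, -0.8, -2.6]
gripper_width: 22.9
```

```bash
python3 -c "
from h import *;st()"
```

```text
t 7.45 pos [481.4 -61.1  80.3] jaw -1.662 zaxis [-0.005  0.03  -1.   ] w 22.9 F [ 0.  -0.8 -2.6] q [ 0.19  0.29 -0.47 -0.04 -0.81  1.32]
```

>>> play_rows(offset=[[12, -2, 0], [12, -2, 0], [5, 0, 0], [0, 0, 0], [0, 0, 0]], turn=[0.07, 0.07, 0.02, 0, 0])

```text
clock: 7.95
position: [507.8, -66.3, 75.0]
ee_rot: [0.732, -0.681, -0.017, -0.003]
contact_force: [-0.2, -0.2, -2.7]
gripper_width: 22.7
```

```bash
cat > caselook.py <<'E'
from fit import *
def look(name,case0=(498.6,-56.2,.091),rev=.3):
    st();p=eyes.camera_params('wrist');im,d=eyes.get_image('wrist');save(name+'.png',im);W=world('wrist',d,p);np.save(name+'.npy',W)
    c=sel(W,380,590,-240,120,45,57)
    L=(c[:,:2]-case0[:2])@np.array([[np.cos(case0[2]),-np.sin(case0[2])],[np.sin(case0[2]),np.cos(case0[2])]])
    c=c[(abs(L[:,0])<112)&(abs(L[:,1])<158)]
    print('case',len(c),fit(c,CASE,case0,rev=rev,clip=6));return W
E
python3 - <<'E'
from caselook import *
W=look('w5');h=sel(W,350,640,-160,20,90,140);print(len(h))
z=np.array([-.005,.03])
for lo,hi in ((95,130),(100,125)):
  h=sel(W,520,640,-160,20,lo,hi);print(fit(h,HAM,(514,-66,.09),rev=.1),np.percentile(h,[2,50,98],axis=0).round().tolist())
E
```

```text
t 7.95 pos [507.8 -66.3  75. ] jaw -1.5 zaxis [-0.021  0.028 -0.999] w 22.7 F [-0.2 -0.2 -2.7] q [ 0.17  0.35 -0.41 -0.04 -0.84  1.5 ]
case 25107 (array([ 4.97444e+02, -5.63230e+01,  7.60000e-02]), np.float64(4.9))
39497
(array([ 5.22323e+02, -6.91580e+01,  8.80000e-02]), np.float64(17.94)) [[523.0, -141.0, 99.0], [572.0, -65.0, 119.0], [608.0, 4.0, 128.0]]
(array([ 5.0889e+02, -6.8488e+01,  5.7000e-02]), np.float64(14.98)) [[523.0, -138.0, 104.0], [571.0, -64.0, 119.0], [608.0, -1.0, 123.0]]
```

View pics/w5.png

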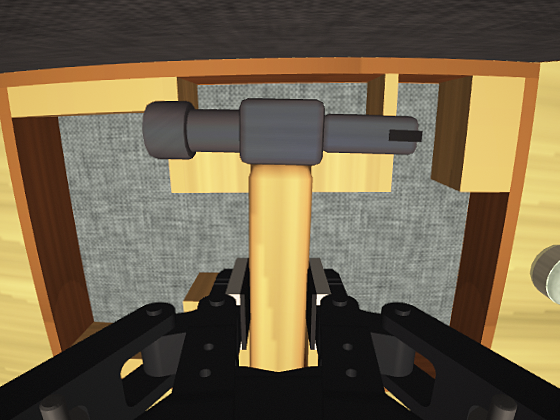

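```bash
python3 - <<'E'
from caselook import *
W=np.load('w5.npy')
m=np.zeros(W.shape[:2],bool);m[95:168,140:425]=1;m[168:250,246:314]=1
P=W[m];h=P[(P[:,2]>107)&(P[:,2]<130)&(P[:,0]<604)];print(len(h),np.percentile(h,[1,50,99],axis=0).round(1).tolist());print(fit(h,HAM,(508,-66,.07),rev=.0),fit(h,[(-5,53,-12,12),(53,76,-50,50)],(508,-66,.07)))
# case: line fits of hinge edge & walls
c=sel(W,380,590,-240,120,45,57)
for rev in (0,.1,1): print(rev,fit(c[abs(c[:,1]+56)<158],CASE,(498.6,-56,.09),rev=rev,clip=4))
E
```

```text
19170 [[529.5, -111.4, 111.5], [568.4, -63.7, 119.1], [582.0, -16.2, 122.0]]
(array([ 5.07094e+02, -6.70940e+01,  4.10000e-02]), np.float64(0.0)) (array([ 5.0931e+02, -6.4649e+01,  2.7000e-02]), np.float64(7.77))
0 (array([ 5.00147e+02, -5.63390e+01,  8.30000e-02]), np.float64(0.02))
0.1 (array([ 4.98981e+02, -5.63990e+01,  8.10000e-02]), np.float64(0.81))
1 (array([ 4.96976e+02, -5.64210e+01,  7.80000e-02]), np.float64(7.72))
```

>>> play_rows(offset=[[4, 0, 0], [3, 0, -8], [0, 0, -12], [0, 0, -12], [0, 0, -8], [0, 0, 0]], turn=[0.01, 0, 0, 0, 0, 0])

```text
clock: 8.6
position: [513.3, -65.8, 31.4]
ee_rot: [0.735, -0.678, -0.018, -0.003]
contact_force: [-0.8, -0.1, -1.8]
gripper_width: 23.0
```

```bash
python3 - <<'E'
from caselook import *
W=look('w6')
W=np.load('w6.npy')
def line(P,ax):
    a=np.polyfit(P[:,ax],P[:,1-ax],1);return a
m=np.zeros(W.shape[:2],bool);m[95:168,140:425]=1;m[168:250,246:314]=1
P=W[m];z=np.nanmedian(P[:,2]);print('z',z)
h=P[(P[:,2]>62)&(P[:,0]<604)];q=W[170:250,246:314].reshape(-1,3);q=q[q[:,2]>62]
# handle centreline: mid of min/max y by row
rows=[]
for r in range(172,250,4):
    w=W[r,236:324];w=w[w[:,2]>62];rows.append((w[:,0].mean(),(np.percentile(w[:,1],1)+np.percentile(w[:,1],99))/2))
rows=np.array(rows);a=np.polyfit(rows[:,0],rows[:,1],1);print('handle slope',a[0],'y at 514',np.polyval(a,514))
hd=W[98:165,140:425].reshape(-1,3);hd=hd[(hd[:,2]>62)&(hd[:,0]<604)];print('head y',np.percentile(hd[:,1],[1,99]),'x',np.percentile(hd[:,0],[1,99]))
E
```

```text
t 8.6 pos [513.3 -65.8  31.4] jaw -1.49 zaxis [-0.023  0.028 -0.999] w 23.0 F [-0.8 -0.1 -1.8] q [ 0.17  0.42 -0.43 -0.05 -0.74  1.52]
case 30462 (array([ 5.00342e+02, -5.59610e+01,  9.30000e-02]), np.float64(6.81))
z 73.13661880737686
handle slope 0.06582348291712904 y at 514 -67.0325921421376
head y [-110.91207637  -14.7744112 ] x [565.21194291 587.82362271]
```

View pics/w6.png

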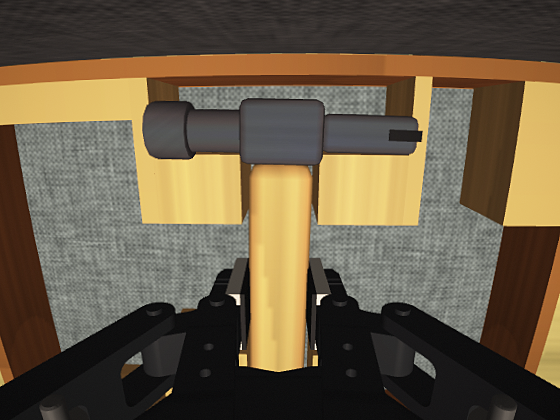

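>>> play_rows(offset=[[2, -1, -3], [0, 0, -8], [0, 0, -8], [0, 0, -8], [0, 0, -7], [0, 0, -6]], turn=[0.01, 0, 0, 0, 0, 0])

```text
clock: 9.25
position: [517.5, -66.8, -9.8]
ee_rot: [0.739, -0.673, -0.016, -0.004]
contact_force: [0.2, 0.3, -2.9]
gripper_width: 23.0
```

>>> play_rows(offset=[[-2, 0, -3], [-1, 0, -3], [0, 0, -1], [0, 0, 0]], turn=[0, 0, 0, 0])

```text
clock: 9.65
position: [514.3, -66.8, -16.7]
ee_rot: [0.739, -0.673, -0.016, -0.004]
contact_force: [-2.7, -0.8, 1.5]
gripper_width: 22.7
```

>>> play_rows(offset=[[0, 0, 0], [0, 0, 0], [0, 0, 0], [0, 0, 0], [0, 0, 20], [0, 0, 30], [0, 0, 40], [0, 0, 40]], turn=[0, 0, 0, 0, 0, 0, 0, 0], grip=0.2)

```text
clock: 10.45
position: [511.0, -67.2, 112.2]
ee_rot: [0.739, -0.673, -0.02, 0.0]
contact_force: [0.8, 0.3, 0.3]
gripper_width: 51.0
```

```bash
python3 - <<'E'
from caselook import *
W=look('w7');
h=sel(W,400,610,-130,10,24,36);print(len(h),np.median(h[:,2]),fit(h,HAM,(514,-67,.085),rev=.2))
E
```

```text
t 10.45 pos [511.  -67.2 112.2] jaw -1.478 zaxis [-0.029  0.026 -0.999] w 51.0 F [0.8 0.3 0.3] q [ 0.16  0.31 -0.35 -0.04 -0.94  1.52]
case 26534 (array([ 5.00029e+02, -5.67060e+01,  9.30000e-02]), np.float64(3.58))
10520 28.77052859785141 (array([ 5.10273e+02, -6.67760e+01,  7.90000e-02]), np.float64(6.48))
```

View pics/w7.png

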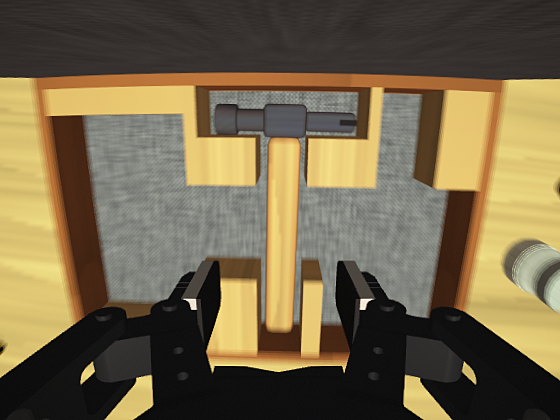

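>>> play_rows(offset=[[-4, 30, 10], [-5, 40, 0], [-5, 42, 0], [-5, 42, 0], [-5, 42, 0], [-5, 42, 0], [-5, 42, 0], [-5, 42, 0], [-4, 42, 0], [-4, 42, 0], [-2, 25, 0], [0, 10, 0]], turn=[0.06, 0.06, 0.06, 0.06, 0.06, 0.06, 0.06, 0.06, 0.06, 0.06, 0.06, 0.02])

```text
clock: 11.7
position: [464.9, 390.5, 132.6]
ee_rot: [0.926, -0.376, -0.012, -0.006]
contact_force: [-0.6, -0.5, -0.1]
gripper_width: 51.3
```

>>> play_rows(offset=[[0, 0, 0], [0, 0, 0]], turn=[0, 0])

```text
clock: 11.9
position: [464.5, 390.6, 131.6]
ee_rot: [0.926, -0.376, -0.013, -0.005]
contact_force: [0.8, -1.0, -0.2]
gripper_width: 51.3
```

```bash
python3 - <<'E'
from caselook import *
st();p=eyes.camera_params('wrist');im,d=eyes.get_image('wrist');save('w8.png',im);W=world('wrist',d,p)
t=sel(W,340,560,310,490,12,34);print(len(t),np.median(t[:,2]))
for r in (.1,.3,1): print(fit(t,TAC,(463,384.5,.765),rev=r))
b=sel(W,440,520,255,340,12,36)
E
```

```text
t 11.9 pos [464.5 390.6 131.6] jaw -0.772 zaxis [-0.02  0.02 -1.  ] w 51.3 F [ 0.8 -1.  -0.2] q [ 0.95  0.41 -0.13 -0.03 -1.03  1.44]
13961 25.148223104518593
(array([462.377, 386.722,   0.798]), np.float64(7.08))
(array([463.045, 386.59 ,   0.805]), np.float64(7.43))
(array([464.749, 386.326,   0.8  ]), np.float64(8.48))
```

View pics/w8.png

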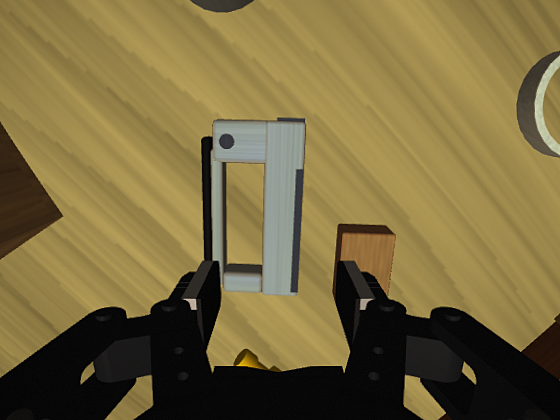

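>>> play_rows(offset=[[-1, -2, -30], [0, -1, -30], [0, 0, -30], [0, 0, -25], [0, 0, 0]], turn=[-0.01, 0, 0, 0, 0])

```text
clock: 12.45
position: [466.1, 380.2, 16.8]
ee_rot: [0.922, -0.386, -0.012, -0.008]
contact_force: [-0.5, -0.8, -0.6]
gripper_width: 51.0
```

```bash
python3 - <<'E'
from caselook import *
st();p=eyes.camera_params('wrist');im,d=eyes.get_image('wrist');save('w9.png',im);W=world('wrist',d,p)
t=sel(W,340,560,310,490,12,34)
for r in (0,.1): print(len(t),fit(t,TAC,(463,386,.785),rev=r))
hsv=None
# channel centreline: rows
for r in range(60,260,25):
    w=W[r];k=(w[:,2]>18)&(w[:,2]<33);print(r,np.where(k)[0][[0,-1]] if k.any() else None,end=' ')
E
```

```text
t 12.45 pos [466.1 380.2  16.8] jaw -0.794 zaxis [-0.016  0.024 -1.   ] w 51.0 F [-0.5 -0.8 -0.6] q [ 0.94  0.54 -0.26 -0.04 -0.77  1.44]
31341 (array([461.597, 387.072,   0.78 ]), np.float64(3.9))
31341 (array([463.483, 387.698,   0.785]), np.float64(4.66))
60 None 85 None 110 [141 296] 135 [130 296] 160 [126 295] 185 [129 295] 210 [131 294] 235 [134 293]
```

>>> play_rows(offset=[[-3, 5, -2], [0, 1, -14], [0, 0, -10], [0, 0, 0]], turn=[0.01, 0, 0, 0])

```text
clock: 12.9
position: [466.8, 389.4, -3.7]
ee_rot: [0.924, -0.382, -0.01, -0.014]
contact_force: [0.4, -0.4, -0.1]
gripper_width: 51.3
```

>>> play_rows(offset=[[-3, -3, -8], [-1, -1, -8], [0, 0, -4], [0, 0, 0]], turn=[0, 0, 0, 0])

```text
clock: 13.3
position: [462.3, 385.2, -25.2]
ee_rot: [0.924, -0.381, -0.01, -0.014]
contact_force: [-0.3, -0.6, 0.7]
gripper_width: 51.1
```

>>> play_rows(offset=[[0, 0, 0], [0, 0, 0], [0, 0, 0], [0, 0, 0], [0, 0, 0]], turn=[0, 0, 0, 0, 0], grip=-1)

```text
clock: 13.8
position: [462.4, 385.9, -24.7]
ee_rot: [0.924, -0.381, -0.009, -0.015]
contact_force: [-0.4, 0.1, -0.8]
gripper_width: 30.9
```

```bash
python3 - <<'E'
from caselook import *
st();p=eyes.camera_params('wrist');im,d=eyes.get_image('wrist');save('w10.png',im);W=world('wrist',d,p);np.save('w10.npy',W)
t=sel(W,340,560,310,490,12,34)
for r in (0,.1,.3): print(len(t),fit(t,TAC,(463,386,.785),rev=r))
E
```

```text
t 13.8 pos [462.4 385.9 -24.7] jaw -0.782 zaxis [-0.006  0.034 -0.999] w 30.9 F [-0.4  0.1 -0.8] q [ 0.95  0.59 -0.3  -0.04 -0.66  1.44]
45101 (array([464.294, 385.554,   0.804]), np.float64(3.15))
45101 (array([463.291, 386.267,   0.732]), np.float64(4.75))
45101 (array([463.81 , 386.7  ,   0.723]), np.float64(7.81))
```

>>> play_rows(offset=[[0, 0, 12], [0, 0, 25], [0, 0, 30], [2, -15, 20], [3, -30, 0], [4, -40, 0], [4, -40, 0], [4, -40, 0], [4, -40, 0], [4, -40, 0], [3, -40, 0], [3, -40, 0]], turn=[0, 0, 0, -0.08, -0.08, -0.08, -0.08, -0.08, -0.08, -0.08, -0.08, -0.06])

```text
clock: 15.05
position: [487.4, 48.4, 66.4]
ee_rot: [0.73, -0.684, -0.007, -0.014]
contact_force: [2.3, -0.4, -5.0]
gripper_width: 30.8
```

```bash
python3 -c "
from h import *;st()"
```

```text
t 15.05 pos [487.4  48.4  66.4] jaw -1.506 zaxis [ 0.008  0.03  -1.   ] w 30.8 F [ 2.3 -0.4 -5. ] q [ 0.41  0.31 -0.5  -0.04 -0.75  1.25]
```

>>> play_rows(offset=[[2, -14, 0], [2, -8, 0], [0, 0, 0], [0, 0, 0]], turn=[0.02, 0, 0, 0])

```text
clock: 15.45
position: [488.7, 20.4, 66.9]
ee_rot: [0.733, -0.68, -0.008, -0.012]
contact_force: [0.1, 0.7, -4.1]
gripper_width: 31.0
```

```bash
python3 - <<'E'
from caselook import *
W=look('w11')
E
```

```text
t 15.45 pos [488.7  20.4  66.9] jaw -1.495 zaxis [ 0.004  0.029 -1.   ] w 31.0 F [ 0.1  0.7 -4.1] q [ 0.36  0.31 -0.49 -0.04 -0.75  1.32]
case 22079 (array([ 5.01169e+02, -5.66960e+01,  9.30000e-02]), np.float64(6.46))
```

>>> play_rows(offset=[[4, -4, -6], [0, -1, -14], [0, 0, -12], [0, 0, -4], [0, 0, 0]], turn=[0.01, 0, 0, 0, 0])

```text
clock: 16.0
position: [494.6, 19.1, 29.0]
ee_rot: [0.74, -0.673, -0.008, -0.013]
contact_force: [-0.1, -0.8, -4.6]
gripper_width: 30.8
```

```bash
python3 - <<'E'
from caselook import *
W=look('w12')
t=sel(W,505,590,-30,110,68,90);print(len(t),np.percentile(t,[1,50,99],axis=0).round(1).tolist())
E
```

```text
t 16.0 pos [494.6  19.1  29. ] jaw -1.475 zaxis [ 0.005  0.029 -1.   ] w 30.8 F [-0.1 -0.8 -4.6] q [ 0.35  0.38 -0.52 -0.04 -0.66  1.35]
case 26003 (array([ 5.01037e+02, -5.65720e+01,  1.05000e-01]), np.float64(7.77))
32003 [[505.8, 1.6, 71.5], [542.5, 35.8, 78.3], [570.6, 86.7, 80.3]]
```

View pics/w12.png

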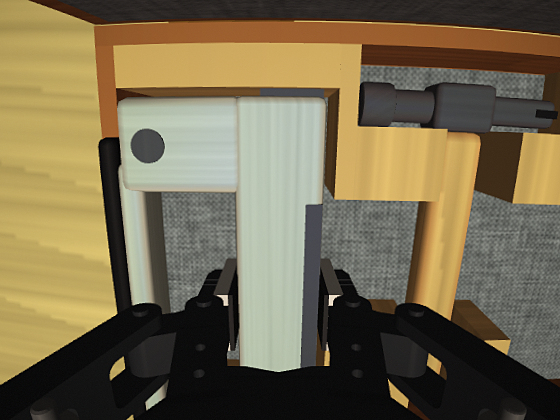

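```bash
python3 - <<'E'
from caselook import *
W=np.load('w12.npy')
for x in (545,552,558,565):
    s=sel(W,x-3,x+3,-60,120,48,56);y=np.sort(s[:,1]);g=np.diff(y);i=np.argsort(g)[-3:]
    t=sel(W,x-3,x+3,-30,110,72,84)
    print(x,'rim y',y[[0,-1]].round(1),'gaps',[(y[j].round(1),y[j+1].round(1)) for j in sorted(i)],'tac',np.percentile(t[:,1],[.5,99.5]).round(1), t[:,2].min().round(1))
s=sel(W,480,600,40,60,48,60);print('rear block x at y~50',np.percentile(s[:,0],[.5,99.5]),'tacker nose',np.percentile(sel(W,480,600,20,60,72,84)[:,0],99.5))
E
```

```text
545 rim y [-48.  100.3] gaps [(np.float64(-48.0), np.float64(-47.7)), (np.float64(-31.4), np.float64(-31.1)), (np.float64(-1.0), np.float64(100.3))] tac [ 6.8 88.8] 72.0
552 rim y [-47.5 101.3] gaps [(np.float64(-46.7), np.float64(-46.5)), (np.float64(-0.5), np.float64(92.2)), (np.float64(100.8), np.float64(101.3))] tac [ 7.3 79.6] 72.0
558 rim y [-46.6 101.7] gaps [(np.float64(-28.4), np.float64(-28.2)), (np.float64(-0.0), np.float64(92.8)), (np.float64(101.5), np.float64(101.7))] tac [ 7.7 79.8] 74.9
565 rim y [-46.2 102.1] gaps [(np.float64(-10.5), np.float64(-9.7)), (np.float64(-9.7), np.float64(-7.7)), (np.float64(0.5), np.float64(93.0))] tac [ 8.2 78.7] 72.5
rear block x at y~50 [572.10195655 598.41214932] tacker nose 597.1682956359588
```

>>> play_rows(offset=[[-1, -4, 0], [0, 0, 0], [0, 0, 0]], turn=[-0.005, 0, 0])

```text
clock: 16.35
position: [494.8, 15.5, 30.4]
ee_rot: [0.738, -0.674, -0.007, -0.014]
contact_force: [-0.3, -0.0, -4.8]
gripper_width: 30.8
```

```bash
python3 - <<'E'
from caselook import *
st();p=eyes.camera_params('wrist');im,d=eyes.get_image('wrist');W=world('wrist',d,p)
for x in (505,520,535,552,558):
    s=sel(W,x-3,x+3,-60,120,48,56);y=np.sort(s[:,1]);g=np.diff(y);j=np.argmax(g)
    t=sel(W,x-3,x+3,-30,110,72,84)
    print(x,'gap',y[j].round(1),y[j+1].round(1),'tac',np.percentile(t[:,1],[.5,99.5]).round(1))
for y in (20,30,40,50):
    s=sel(W,560,585,y-3,y+3,48,56);t=sel(W,540,580,y-3,y+3,72,84);print(y,'rear face',np.percentile(s[:,0],.5).round(1),'nose',np.percentile(t[:,0],99.5).round(1))
E
```

```text
t 16.35 pos [494.8  15.5  30.4] jaw -1.48 zaxis [ 0.008  0.03  -1.   ] w 30.8 F [-0.3 -0.  -4.8] q [ 0.34  0.37 -0.52 -0.04 -0.66  1.35]
505 gap 95.7 96.1 tac [-14.1  81.8]
520 gap 97.8 98.2 tac [ 0.7 83.3]
535 gap -1.8 98.2 tac [ 2.1 84.1]
552 gap -0.4 91.2 tac [ 3.4 81.5]
558 gap -0.1 92.4 tac [ 3.7 75.8]
20 rear face 575.0 nose 571.9
30 rear face 574.2 nose 568.7
40 rear face 573.1 nose 567.5
50 rear face 572.4 nose 566.4
```

>>> play_rows(offset=[[0, 0, -5], [0, 0, -8], [0, 0, -8], [0, 0, -8], [0, 0, -6], [0, 0, 0]], turn=[0, 0, 0, 0, 0, 0])

```text
clock: 17.0
position: [494.5, 15.3, -7.7]
ee_rot: [0.738, -0.674, -0.007, -0.014]
contact_force: [-0.4, 0.2, -4.0]
gripper_width: 30.8
```

>>> play_rows(offset=[[0, 0, -4], [0, 0, -4], [0, 0, -1], [0, 0, 0]], turn=[0, 0, 0, 0])

```text
clock: 17.4
position: [495.1, 15.5, -16.4]
ee_rot: [0.739, -0.674, -0.007, -0.014]
contact_force: [-1.0, -0.5, -1.9]
gripper_width: 31.0
```

>>> play_rows(offset=[[0, 0, -1], [0, 0, 0]], turn=[0, 0])

```text
clock: 17.6
position: [495.1, 15.5, -16.5]
ee_rot: [0.739, -0.674, -0.007, -0.014]
contact_force: [-0.9, -1.2, -2.3]
gripper_width: 30.7
```

>>> play_rows(offset=[[0, 0, 0], [0, 0, 0], [0, 0, 0], [0, 0, 8], [0, 0, 15], [0, 0, 30], [0, 0, 40], [0, 0, 40], [0, 0, 20], [0, 0, 0]], turn=[0, 0, 0, 0, 0, 0, 0, 0, 0, 0], grip=0.15)

```text
clock: 18.6
position: [498.5, 15.8, 146.8]
ee_rot: [0.739, -0.673, -0.003, -0.018]
contact_force: [0.5, -0.9, -0.3]
gripper_width: 48.9
```

```bash
python3 - <<'E'
from caselook import *
W=look('w13')
t=sel(W,420,585,-10,100,25,42);print(len(t),np.median(t[:,2]),fit(t,TAC,(494,15.3,.09),rev=.2))
E
```

```text
t 18.6 pos [498.5  15.8 146.8] jaw -1.477 zaxis [ 0.019  0.031 -0.999] w 48.9 F [ 0.5 -0.9 -0.3] q [ 0.34  0.21 -0.39 -0.03 -0.94  1.34]
case 22024 (array([ 5.00039e+02, -5.58590e+01,  8.60000e-02]), np.float64(2.83))
12774 33.03179356027505 (array([4.98353e+02, 1.69620e+01, 9.30000e-02]), np.float64(1.47))
```

>>> play_rows(offset=[[0, -25, 0], [0, -42, 0], [0, -42, 0], [0, -42, 0], [0, -42, 0], [0, -42, 0], [0, -42, 0], [0, -42, 0], [0, -30, 0], [0, -15, 0], [0, 0, 0]], turn=[0.06, 0.08, 0.08, 0.08, 0.08, 0.08, 0.08, 0.08, 0.08, 0.02, 0])

```text
clock: 19.75
position: [486.6, -359.7, 127.3]
ee_rot: [0.935, -0.355, -0.024, -0.011]
contact_force: [-0.2, 1.0, 0.3]
gripper_width: 49.0
```

```bash
cat > bra.py <<'E'
from caselook import *
def bl(g=(501,-366,.84)):
    st();p=eyes.camera_params('wrist');im,d=eyes.get_image('wrist');W=world('wrist',d,p)
    t=sel(W,380,600,-480,-280,10,45);t=t[np.hypot(t[:,0]-484.5,t[:,1]+285)>28]
    for r in (.1,.4): print(len(t),fit(t,BRA,g,rev=r))
    j=sel(W,440,530,-330,-240,50,68);print('jar',len(j),np.median(j,axis=0))
    return im
E
python3 - <<'E'
from bra import *
save('w14.png',bl())
E
```

```text
t 19.75 pos [ 486.6 -359.7  127.3] jaw -0.725 zaxis [-0.037  0.038 -0.999] w 49.0 F [-0.2  1.   0.3] q [-0.38  0.44 -0.1  -0.02 -1.08  2.81]
9754 (array([ 497.234, -365.698,    0.827]), np.float64(0.55))
9754 (array([ 497.524, -363.892,    0.8  ]), np.float64(1.42))
jar 2462 [ 483.57562869 -285.59346456   59.2493025 ]
```

View pics/w14.png

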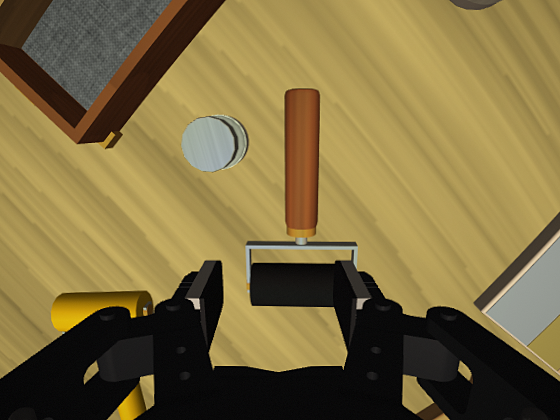

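>>> play_rows(offset=[[6, -3, -15], [5, -2, -30], [1, 0, -30], [0, 0, -25], [0, 0, 0]], turn=[-0.015, 0, 0, 0, 0])

```text
clock: 20.3
position: [498.5, -358.1, 18.7]
ee_rot: [0.932, -0.362, -0.026, -0.012]
contact_force: [-0.5, 0.6, -0.2]
gripper_width: 48.9
```

```bash
python3 - <<'E'
from bra import *
bl((499,-365,.83))
E
```

```text
t 20.3 pos [ 498.5 -358.1   18.7] jaw -0.741 zaxis [-0.04   0.042 -0.998] w 48.9 F [-0.5  0.6 -0.2] q [-0.37  0.58 -0.18 -0.03 -0.87  2.8 ]
17147 (array([ 510.899, -349.647,    0.795]), np.float64(2.08))
17147 (array([ 513.124, -345.605,    0.816]), np.float64(6.31))
jar 7297 [ 484.96976235 -285.80092536   59.21286096]
```

>>> play_rows(offset=[[0, -7, -5], [0, 0, 0], [0, 0, 0]], turn=[0, 0, 0])

```text
clock: 20.65
position: [502.4, -366.3, 18.1]
ee_rot: [0.932, -0.361, -0.022, -0.012]
contact_force: [-0.4, 0.7, 0.6]
gripper_width: 49.1
```

```bash
python3 - <<'E'
from bra import *
st();p=eyes.camera_params('wrist');im,d=eyes.get_image('wrist');W=world('wrist',d,p)
t=sel(W,480,600,-390,-270,17,45);t=t[np.hypot(t[:,0]-484.5,t[:,1]+285)>28];t=t[:,:2]
for a in (.82,.84):
    u=np.array([np.cos(a),np.sin(a)]);v=np.array([-u[1],u[0]]);A=t@u;C=t@v
    e=np.percentile(A,99.5)
    mids=[(round(lo-e),np.round((np.percentile(C[(A>lo)&(A<lo+8)],1)+np.percentile(C[(A>lo)&(A<lo+8)],99))/2,1)) for lo in np.arange(e-80,e-8,12)]
    c=np.median([m[1] for m in mids]);print(a,'end',e,mids,'brayer_c',u*(e-91)+v*c, [round(np.ptp(np.percentile(C,[1,99])),1)])
E
```

```text
t 20.65 pos [ 502.4 -366.3   18.1] jaw -0.738 zaxis [-0.033  0.038 -0.999] w 49.1 F [-0.4  0.7  0.6] q [-0.38  0.58 -0.16 -0.03 -0.87  2.81]
0.82 end 161.56235997491905 [(-80, np.float64(-613.5)), (-68, np.float64(-613.1)), (-56, np.float64(-612.7)), (-44, np.float64(-612.4)), (-32, np.float64(-612.3)), (-20, np.float64(-611.9))] brayer_c [ 496.00251641 -366.30322529] [np.float64(26.8)]
0.84 end 149.24716788304414 [(-80, np.float64(-615.1)), (-68, np.float64(-615.0)), (-56, np.float64(-614.8)), (-44, np.float64(-614.7)), (-32, np.float64(-614.9)), (-20, np.float64(-614.7))] brayer_c [ 496.72164159 -367.01616565] [np.float64(25.8)]
```

>>> play_rows(offset=[[-5, -1, -8], [-1, 0, -12], [0, 0, -10], [0, 0, -5], [0, 0, 0]], turn=[0, 0, 0, 0, 0])

```text
clock: 21.2
position: [495.7, -367.7, -18.5]
ee_rot: [0.932, -0.361, -0.021, -0.012]
contact_force: [0.3, -0.6, 0.0]
gripper_width: 49.3
```

>>> play_rows(offset=[[1, 1, -4], [0, 0, -1], [0, 0, 0]], turn=[0, 0, 0])

```text
clock: 21.5
position: [497.0, -366.7, -24.3]
ee_rot: [0.932, -0.361, -0.021, -0.012]
contact_force: [-0.3, -0.7, -0.7]
gripper_width: 49.0
```

>>> play_rows(offset=[[0, 0, 0], [0, 0, 0], [0, 0, 0], [0, 0, 0], [0, 0, 0]], turn=[0, 0, 0, 0, 0], grip=-1)

```text
clock: 22.0
position: [497.4, -366.8, -23.6]
ee_rot: [0.932, -0.361, -0.021, -0.012]
contact_force: [0.2, -0.9, -1.0]
gripper_width: 25.8
```

>>> play_rows(offset=[[0, 0, 12], [0, 0, 30], [0, 0, 40], [0, 0, 30], [1, 20, 0], [2, 30, 0], [2, 32, 0], [2, 32, 0], [2, 32, 0], [2, 32, 0], [0, 25, 0], [0, 0, 0]], turn=[0, 0, 0, 0, -0.1, -0.11, -0.11, -0.11, -0.11, -0.11, -0.08, 0])

```text
clock: 23.2
position: [503.7, -155.0, 96.2]
ee_rot: [0.729, -0.684, -0.015, -0.023]
contact_force: [0.5, -0.4, -3.2]
gripper_width: 25.9
```

```bash
python3 - <<'E'
from caselook import *
W=look('w15')
E
```

```text
t 23.2 pos [ 503.7 -155.    96.2] jaw -1.507 zaxis [ 0.009  0.054 -0.999] w 25.9 F [ 0.5 -0.4 -3.2] q [-0.03  0.33 -0.35 -0.07 -0.88  1.7 ]
case 21495 (array([ 5.01036e+02, -5.64270e+01,  8.20000e-02]), np.float64(4.68))
```

>>> play_rows(offset=[[4, 4, -10], [0, 0, -18], [0, 0, -18], [0, 0, -10], [0, 0, 0]], turn=[0.02, 0, 0, 0, 0])

```text
clock: 23.75
position: [509.4, -154.7, 37.8]
ee_rot: [0.737, -0.675, -0.014, -0.023]
contact_force: [-0.4, -0.1, -3.6]
gripper_width: 25.9
```

```bash
cat > bh.py <<'E'
from caselook import *
st();p=eyes.camera_params('wrist');im,d=eyes.get_image('wrist');W=world('wrist',d,p);save('w16.png',im);np.save('w16.npy',W)
s=arm.read_state()['position'];top=s[2]+23.6+28
for x in (545,552,560,568,576,584,590):
    s=sel(W,x-3,x+3,-230,-60,47,56);y=np.sort(s[:,1]);g=np.diff(y);j=np.argmax(g)
    t=sel(W,x-3,x+3,-190,-100,top-8,top+8)
    print(x,'gap',y[j].round(1),y[j+1].round(1),(y[j]+y[j+1]).round(1)/2,'handle',np.percentile(t[:,1],[1,99]).round(1),np.percentile(t[:,1],[1,99]).mean().round(1))
t=sel(W,540,606,-165,-125,top-6,top+6);print('handle x end',np.percentile(t[:,0],[97,99.5]),top)
for y in (-165,-175,-185,-130,-120):
    r=sel(W,540,640,y-2,y+2,47,60);print(y,'rim x',np.percentile(r[:,0],[1,99]).round(1))
E
python3 bh.py
```

```text
t 23.75 pos [ 509.4 -154.7   37.8] jaw -1.483 zaxis [ 0.011  0.053 -0.999] w 25.9 F [-0.4 -0.1 -3.6] q [-0.02  0.42 -0.4  -0.08 -0.75  1.74]
545 gap -167.8 -126.9 -147.35 handle [-164.7 -141. ] -152.8
552 gap -167.0 -126.8 -146.9 handle [-164.3 -140.4] -152.3
560 gap -166.6 -126.1 -146.35 handle [-163.4 -139.4] -151.4
568 gap -165.6 -125.5 -145.55 handle [-162.9 -138.8] -150.8
576 gap -164.7 -124.7 -144.75 handle [-162.  -137.7] -149.8
584 gap -163.9 -123.9 -143.9 handle [-161.4 -137. ] -149.2
590 gap -163.7 -123.3 -143.5 handle [-160.9 -136.2] -148.5
handle x end [597.26699101 599.047455  ] 90.03783519343871
-165 rim x [561.8 615.5]
-175 rim x [545.9 616. ]
-185 rim x [546.7 616.9]
-130 rim x [604.2 612.9]
-120 rim x [541.4 611.5]
```

>>> play_rows(offset=[[-2, 5, 0], [0, 0, 0], [0, 0, 0]], turn=[0, 0, 0])

```text
clock: 24.1
position: [509.2, -150.1, 39.9]
ee_rot: [0.737, -0.675, -0.012, -0.024]
contact_force: [0.4, 0.2, -3.5]
gripper_width: 25.9
```

```bash
python3 bh.py
```

```text
t 24.1 pos [ 509.2 -150.1   39.9] jaw -1.482 zaxis [ 0.015  0.052 -0.999] w 25.9 F [ 0.4  0.2 -3.5] q [-0.02  0.41 -0.4  -0.08 -0.75  1.73]
545 gap -166.5 -126.8 -146.65 handle [-160.7 -136. ] -148.3
552 gap -166.0 -126.4 -146.2 handle [-160.1 -135.2] -147.6
560 gap -165.3 -126.0 -145.7 handle [-159.3 -134.1] -146.7
568 gap -164.7 -125.5 -145.05 handle [-158.7 -133.5] -146.1
576 gap -164.0 -124.7 -144.4 handle [-157.9 -132.7] -145.3
584 gap -163.5 -124.0 -143.7 handle [-157.2 -131.9] -144.5
590 gap -163.1 -123.4 -143.25 handle [-156.6 -131.1] -143.9
handle x end [596.87616699 598.69049543] 91.59237314571148
-165 rim x [548.4 615.5]
-175 rim x [545.7 615.9]
-185 rim x [546.6 616.8]
-130 rim x [605.9 612.8]
-120 rim x [541.2 611.7]
```

>>> play_rows(offset=[[0, 1, -6], [0, 0, -9], [0, 0, -9], [0, 0, -9], [0, 0, -7], [0, 0, -5], [0, 0, 0]], turn=[0, 0, 0, 0, 0, 0, 0])

```text
clock: 24.85
position: [508.9, -148.9, -9.1]
ee_rot: [0.737, -0.675, -0.012, -0.024]
contact_force: [0.0, -0.4, -3.4]
gripper_width: 26.2
```

>>> play_rows(offset=[[0, 0, -3], [0, 0, -2], [0, 0, -1], [0, 0, 0]], turn=[0, 0, 0, 0])

```text
clock: 25.25
position: [509.5, -149.0, -14.8]
ee_rot: [0.737, -0.675, -0.012, -0.024]
contact_force: [-1.2, 0.0, -2.4]
gripper_width: 25.9
```

>>> play_rows(offset=[[0, 0, -1], [0, 0, -1], [0, 0, 0]], turn=[0, 0, 0])

```text
clock: 25.55
position: [509.6, -148.9, -15.4]
ee_rot: [0.737, -0.675, -0.012, -0.025]
contact_force: [-0.2, 0.7, -0.1]
gripper_width: 26.2
```

>>> play_rows(offset=[[0, 0, 0], [0, 0, 0], [0, 0, 0], [0, 0, 8], [0, 0, 15], [0, 0, 30], [0, 0, 40], [0, 0, 40], [0, 0, 20], [0, 0, 0]], turn=[0, 0, 0, 0, 0, 0, 0, 0, 0, 0], grip=0.05)

```text
clock: 26.55
position: [511.1, -150.0, 147.1]
ee_rot: [0.738, -0.674, -0.008, -0.026]
contact_force: [0.1, -0.5, 0.7]
gripper_width: 44.8
```

```bash
python3 - <<'E'
from caselook import *
W=look('w17');T,dt=eyes.get_image('top');Wt=world('top',dt);S,ds=eyes.get_image('scene');Ws=world('scene',ds)
b=sel(W,400,600,-200,-100,24,45);print('brayer',np.percentile(b,[1,50,99],axis=0).round(1).tolist())
bx=sel(W,540,600,-165,-125,26,44);print('handle top z',np.percentile(bx[:,2],[50,98]))
for x in (530,560,590):
    t=sel(W,x-4,x+4,-175,-120,24,40);print(x,np.percentile(t[:,1],[1,99]).mean())
c,s=np.cos(.088),np.sin(.088)
for n,X in dict(wrist=W,top=Wt,scene=Ws).items():
    P=X.reshape(-1,3);P=P[np.isfinite(P[:,0])];L=(P[:,:2]-[500,-56.3])@np.array([[c,-s],[s,c]])
    k=(abs(L[:,0])<95)&(abs(L[:,1])<143)&(P[:,2]>58)&(P[:,2]<75);print(n,'pts above rim',k.sum())
    l=P[(P[:,2]>80)&(P[:,2]<280)&(L[:,0]>70)&(L[:,0]<125)&(abs(L[:,1])<155)];Ll=(l[:,:2]-[500,-56.3])@np.array([[c,-s],[s,c]])
    if len(l)>50:
        a=np.polyfit(l[:,2],Ll[:,0],1);print('  lid x(z=52)',np.polyval(a,52),'slope',a[0],'zmax',l[:,2].max(),'y',Ll[:,1].min(),Ll[:,1].max())
E
```

```text
t 26.55 pos [ 511.1 -150.   147.1] jaw -1.48 zaxis [ 0.022  0.049 -0.999] w 44.8 F [ 0.1 -0.5  0.7] q [-0.01  0.28 -0.29 -0.06 -0.99  1.71]
case 20549 (array([ 5.00333e+02, -5.69080e+01,  7.90000e-02]), np.float64(3.59))
brayer [[406.4, -198.9, 24.5], [477.5, -148.6, 34.1], [597.1, -103.0, 44.9]]
handle top z [33.33481321 36.60794146]
530 -148.87244499619942
560 -145.48401350513453
590 -143.0760372807807
wrist pts above rim 0
  lid x(z=52) 104.8849765130205 slope -0.07006211101243968 zmax 250.8300909140255 y -152.55324981841284 107.84984359122649
top pts above rim 0
  lid x(z=52) 104.6914466818184 slope -0.03930369576585821 zmax 270.80033876105847 y -150.6828374994194 150.84181503829632
scene pts above rim 5
  lid x(z=52) 117.3723391903102 slope -0.07817986976755817 zmax 270.87806491741105 y -154.6914023413851 150.3465094630931
```

>>> play_rows(offset=[[0, 0, 30], [0, 5, 40], [0, 5, 40], [5, 10, 30], [25, 15, 10], [30, 20, 0], [30, 20, 0], [30, 20, 0], [20, 10, 0], [0, 0, 0]], turn=[0, 0, 0, 0, 0, 0, 0, 0, 0, 0], grip=-1)

```text
clock: 27.7
position: [643.7, -39.3, 275.8]
ee_rot: [0.736, -0.676, -0.028, -0.01]
contact_force: [0.0, 0.2, -0.6]
gripper_width: 0.5
```

```bash
python3 -c "
from h import *;st()"
```

```text
t 27.7 pos [643.7 -39.3 275.8] jaw -1.487 zaxis [-0.028  0.053 -0.998] w 0.5 F [ 0.   0.2 -0.6] q [ 0.16  0.4   0.23 -0.06 -1.42  1.5 ]
```

>>> play_rows(offset=[[0, 0, -20], [0, 0, -28], [0, 0, -20], [0, 0, -6], [0, 0, 0]], turn=[0, 0, 0, 0, 0])

```text
clock: 28.2
position: [639.2, -40.1, 190.3]
ee_rot: [0.736, -0.677, -0.034, -0.004]
contact_force: [0.2, 0.4, 0.2]
gripper_width: -0.2
```

```bash
cat > lid.py <<'E'
from h import *
from scipy.spatial.transform import Rotation as R
C=np.array([500,-56.3]);yaw=.088;c,s=np.cos(yaw),np.sin(yaw)
S=arm.read_state();p=S['position'];q=(p[:2]-C)@np.array([[c,-s],[s,c]])
st();print('tip: case x %.1f y %.1f z %.1f'%(q[0],q[1],p[2]+28))
dx=q[0]-11-106;dz=p[2]+28-52;r=np.hypot(dx,dz);print('corner r %.1f theta if touching %.3f'%(r,np.arctan2(dz,-dx)-np.arcsin(8/r)))
E
python3 lid.py
```

```text
t 28.2 pos [639.2 -40.1 190.3] jaw -1.489 zaxis [-0.045  0.051 -0.998] w -0.2 F [0.2 0.4 0.2] q [ 0.16  0.45  0.09 -0.06 -1.25  1.52]
tip: case x 140.1 y 3.9 z 218.3
corner r 167.9 theta if touching 1.661
```

>>> play_rows(offset=[[-10, -1, 0], [-12, -1, 0], [-12, -1, 0], [-12, -1, 0], [-12, -1, -3], [0, 0, 0]], turn=[0, 0, 0, 0, 0, 0])

```text
clock: 28.8
position: [583.7, -45.5, 193.2]
ee_rot: [0.736, -0.677, -0.027, -0.012]
contact_force: [-0.2, -0.5, -0.6]
gripper_width: -0.1
```

```bash
python3 lid.py
```

```text
t 28.8 pos [583.7 -45.5 193.2] jaw -1.488 zaxis [-0.024  0.053 -0.998] w -0.1 F [-0.2 -0.5 -0.6] q [ 0.17  0.34 -0.06 -0.06 -1.18  1.51]
tip: case x 84.3 y 3.4 z 221.2
corner r 172.4 theta if touching 1.333
```

```bash
cat > lidang.py <<'E'
from h import *
C=np.array([500,-56.3]);yaw=.088;c,s=np.cos(yaw),np.sin(yaw)
def cloud(cam):
    im,d=eyes.get_image(cam);P=world(cam,d).reshape(-1,3);P=P[np.isfinite(P[:,0])];L=(P[:,:2]-C)@np.array([[c,-s],[s,c]]);return np.c_[L,P[:,2]]
for cam in ('scene','top'):
    P=cloud(cam);k=(P[:,2]>62)&(P[:,2]<290)&(abs(P[:,1])<148)&(abs(P[:,1])>60)&(P[:,0]<125)&(P[:,0]>-130)
    P=P[k];th=np.arctan2(P[:,2]-52,106-P[:,0]);print(cam,len(P),np.round(np.percentile(th,[10,50,90]),3))
E
python3 lidang.py
```

```text
scene 2294 [1.377 1.421 1.687]
top 466 [1.344 1.379 1.516]
```

>>> play_rows(offset=[[-15, -1.3, -4], [-14.5, -1.3, -5], [-14, -1.2, -6.5], [-13.5, -1.2, -7.5], [-13, -1.1, -8.5], [-12, -1, -10], [0, 0, 0]], turn=[0, 0, 0, 0, 0, 0, 0])

```text
clock: 29.6
position: [513.6, -51.9, 160.8]
ee_rot: [0.737, -0.675, -0.015, -0.022]
contact_force: [-0.1, 0.3, 0.0]
gripper_width: 0.1
```

```bash
python3 lid.py; python3 lidang.py
```

```text
t 29.6 pos [513.6 -51.9 160.8] jaw -1.483 zaxis [ 0.007  0.053 -0.999] w 0.1 F [-0.1  0.3  0. ] q [ 0.18  0.24 -0.3  -0.06 -1.02  1.51]
tip: case x 13.9 y 3.2 z 188.8
corner r 171.3 theta if touching 0.878
scene 3751 [0.916 0.962 1.274]
top 491 [0.891 0.915 0.926]
```

>>> play_rows(offset=[[-11, -1, -9.5], [-11, -1, -11], [-10, -1, -12], [-9, -0.8, -12.5], [-7.5, -0.7, -13], [-6.5, -0.6, -14], [0, 0, 0]], turn=[0, 0, 0, 0, 0, 0, 0])

```text
clock: 30.4
position: [470.8, -56.9, 94.9]
ee_rot: [0.738, -0.674, -0.008, -0.028]
contact_force: [0.7, -0.5, 0.5]
gripper_width: -0.2
```

```bash
python3 lid.py; python3 lidang.py
```

```text
t 30.4 pos [470.8 -56.9  94.9] jaw -1.479 zaxis [ 0.026  0.051 -0.998] w -0.2 F [ 0.7 -0.5  0.5] q [ 0.19  0.24 -0.5  -0.06 -0.8   1.51]
tip: case x -29.1 y 2.0 z 122.9
corner r 162.4 theta if touching 0.402
scene 4042 [0.429 0.476 0.84 ]
top 1747 [0.43  0.598 1.148]
```

>>> play_rows(offset=[[-5, -0.5, -13], [-4, -0.4, -13], [-3, -0.3, -12], [-2, -0.2, -8], [0, 0, 0]], turn=[0, 0, 0, 0, 0])

```text
clock: 31.0
position: [466.6, -57.5, 54.5]
ee_rot: [0.739, -0.673, -0.002, -0.033]
contact_force: [-0.6, 0.2, -0.1]
gripper_width: 0.0
```

```bash
python3 lid.py; python3 lidang.py
```

```text
t 31.0 pos [466.6 -57.5  54.5] jaw -1.475 zaxis [ 0.041  0.051 -0.998] w 0.0 F [-0.6  0.2 -0.1] q [ 0.19  0.29 -0.56 -0.07 -0.67  1.52]
tip: case x -33.3 y 1.7 z 82.5
corner r 153.4 theta if touching 0.148
scene 3665 [0.175 0.223 0.569]
top 2150 [0.185 0.301 0.795]
```

>>> play_rows(offset=[[0, 0, -6], [0, 0, -6], [0, 0, -5], [0, 0, -3], [0, 0, 0]], turn=[0, 0, 0, 0, 0])

```text
clock: 31.6
position: [468.8, -57.3, 35.2]
ee_rot: [0.739, -0.672, -0.0, -0.034]
contact_force: [-0.2, 0.4, 0.1]
gripper_width: 0.3
```

>>> play_rows(offset=[[0, 0, -2], [0, 0, -1], [0, 0, 0]], turn=[0, 0, 0])

```text
clock: 31.9
position: [468.9, -57.3, 34.0]
ee_rot: [0.74, -0.672, -0.0, -0.034]
contact_force: [-0.8, -0.3, 0.8]
gripper_width: 0.1
```

```bash
python3 lid.py
```

```text
t 31.9 pos [468.9 -57.3  34. ] jaw -1.473 zaxis [ 0.046  0.051 -0.998] w 0.1 F [-0.8 -0.3  0.8] q [ 0.19  0.32 -0.58 -0.07 -0.61  1.53]
tip: case x -31.1 y 1.7 z 62.0
corner r 148.4 theta if touching 0.013
```

Nearly shut. I lower it in small steps until the force rises.

>>> play_rows(offset=[[0, 0, -2], [0, 0, -1], [0, 0, 0]], turn=[0, 0, 0])

```text
clock: 32.2
position: [469.3, -57.4, 34.0]
ee_rot: [0.741, -0.671, 0.0, -0.034]
contact_force: [-0.5, -0.0, 0.1]
gripper_width: -0.1
```

>>> play_rows(offset=[[0, 0, -2], [0, 0, 0]], turn=[0, 0])

```text
clock: 32.4
position: [469.7, -57.4, 33.8]
ee_rot: [0.741, -0.671, 0.001, -0.035]
contact_force: [-1.0, 0.5, 1.8]
gripper_width: 0.1
```

>>> play_rows(offset=[[0, 0, -4], [0, 0, -4]], turn=[0, 0])

```text
clock: 32.6
position: [470.0, -57.6, 33.0]
ee_rot: [0.743, -0.669, 0.001, -0.034]
contact_force: [-16.9, 5.4, 48.4]
gripper_width: 0.1
```

```bash
python3 lid.py; cat > flat.py <<'E'
from lidang import cloud
import numpy as np
for cam in ('top','scene'):
    P=cloud(cam);k=(abs(P[:,1])<140)&(abs(P[:,1])>60)&(abs(P[:,0])<98)&(P[:,2]<90)
    a=np.polyfit(P[k,0],P[k,2],1);print(cam,k.sum(),'lid z at x=-100,+100',np.polyval(a,[-100,100]).round(1),'slope',a[0].round(4))
E
python3 flat.py
```

```text
t 32.6 pos [470.  -57.6  33. ] jaw -1.465 zaxis [ 0.046  0.048 -0.998] w 0.1 F [-16.9   5.4  48.4] q [ 0.19  0.33 -0.58 -0.07 -0.61  1.54]
tip: case x -30.0 y 1.4 z 61.0
corner r 147.3 theta if touching 0.007
scene 1275 [0.066 0.145 0.763]
top 853 [0.067 0.272 1.074]
top 1797 lid z at x=-100,+100 [60.5 61.5] slope 0.005
scene 3020 lid z at x=-100,+100 [60.9 61. ] slope 0.0006
```

>>> play_rows(offset=[[0, 0, 5], [0, 0, 15], [-5, 0, 30], [-5, 0, 40], [0, 0, 40], [0, 0, 0], [0, 0, 0], [0, 0, 0]], turn=[0, 0, 0, 0, 0, 0, 0, 0])

```text
clock: 33.6
position: [460.9, -57.1, 166.9]
ee_rot: [0.743, -0.669, 0.003, -0.036]
contact_force: [0.0, 1.3, 0.6]
gripper_width: -0.0
```

```bash
python3 - <<'E'
from h import *
st()
import flat
for q in ['jar_c','staples_c','tape_c','medium_c','brush_c','brushpot_c']:
    im,d=eyes.get_image('scene');W=world('scene',d)
    r=silhouettes('scene',q)[0];print(q,r['score'].__round__(2),np.round(np.nanmedian(W[r['mask']],0)))
E
```

```text
t 33.6 pos [460.9 -57.1 166.9] jaw -1.465 zaxis [ 0.052  0.05  -0.997] w -0.0 F [0.  1.3 0.6] q [ 0.2   0.12 -0.44 -0.05 -0.95  1.5 ]
scene 1293 [0.061 0.129 0.934]
top 691 [0.155 0.337 1.187]
top 1518 lid z at x=-100,+100 [58.5 62. ] slope 0.0173
scene 3298 lid z at x=-100,+100 [60.5 61.3] slope 0.004
jar_c 0.61 [ 493. -292.   52.]
staples_c 0.73 [ 730. -329.   99.]
tape_c 0.97 [704. 284.  13.]
medium_c 0.62 [ 731. -330.   98.]
brush_c 0.73 [ 732. -329.   98.]
brushpot_c 0.87 [570. 541.  92.]
```

```bash
python3 - <<'E'
from h import *
im,d=eyes.get_image('top');W=world('top',d)
for q in ['staples_c','brush_c']:
    for r in silhouettes('top',q)[:2]: print(q,round(r['score'],2),np.round(np.nanmedian(W[r['mask']],0)))
arm.job_done();st()
E
```

```text
staples_c 0.97 [480. 301.  31.]
staples_c 0.61 [566. -40.  61.]
brush_c 0.67 [478. 301.  31.]
brush_c 0.6 [753.   3.  19.]
the job is handed in; nothing more can be done
the job is handed in; nothing more can be done
```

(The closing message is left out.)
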